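# Fit a bearing on its stub axle and hold the keeper plate home

### The arm

A 6-joint arm with a two-finger parallel gripper is mounted at the origin on a cart in front of the work surface, level with it; the furniture and walls round the work are solid. World frame = base frame: x ahead of the robot, y to its left, z up, the work surface at z = 0. Lengths are in mm, angles in rad, forces in N, time in s.
With the tool pointing down it reaches from about 350 to 775 mm from the base axis. Payload 7.3 kg.
Tool frame: the origin (TCP) lies at the very end of the fingers, on their centre line; the grasp point (between the pads) lies 19 mm behind it (bot.grasp_offset is the distance from the TCP to the grasp point, in mm); z points along the fingers, y is the direction in which the jaws open and shut (so a half turn about z gives the same grasp; the last joint's range is limited). The gripper opens to 92 mm and grips with 3 to 60 N. Pads are 19 mm wide; open, the fingers measure 130 mm over their backs; the gripper's body (75 mm by 190 mm) begins 47 mm behind the grasp point.
Start: joints at [-1.409, 0.342, 1.524, -0, 1.275, -0.146], TCP at [159.078, -500.339, 226.741] pointing down, gripper open.
Joint ranges: [-2.53, 2.53], [-0.77, 2.02], [0.04, 2.7], [-1, 4.14], [0.28, 2.66], [-3.11, 3.11]. Speed limits (rad/s): [2.57, 2.57, 3.14, 3.14, 3.14, 3.14].

### API

Orientations are given as [roll, pitch, yaw] about the fixed x, y, z axes, in that order (R = Rz(yaw) Ry(pitch) Rx(roll)).
In Python, from plant import bot gives the robot as it stands.
- The arm moves only by the tool servo_tool, never from a script. Its arguments are lists of equal length, an entry for each row: "angular": the turn, a rotation vector about the world's x, y, z in degrees, a list of three; "slide": the shift along the world's x, y, z in mm, a list of three; "grip": the opening, from -1 (shut) to 1 (fully open), so that 0 is half open. In form: {"angular": [[ax, ay, az], ...], "slide": [[dx, dy, dz], ...], "grip": [grip, ...]}. A call has 1 to 10 rows; each row is the pose to reach, as a shift and turn from the pose commanded when the call began; what a row does not reach only later rows make up. A row lasts 1/12 s, in which the tool goes at most 41.7 mm and 7.16 degrees, less where a joint would pass 70% of its speed; a pose out of reach is approached as far as the arm can. A call with a gripper value outside its range is refused whole. The fingers move at their own pace and stop on an object; the grip force is fixed at half the most. Time passes only in rows, so rows that repeat a pose let the fingers close. It gives the time, the measured TCP pose, the force and the opening at its end, in the units of the state.
- bot.get_obs(): the state, without advancing time (a new reading comes with each control period).
- bot.capture(name): name is "side" or "top" or "wrist"; returns a dict with "img" (480x640x3 uint8, blue, green, red), "range_z" (480x640 float32, mm along the optical axis (not along the pixel's ray), 0 where there is no reading), "fov_y" (degrees; the focal length in pixels is half the picture's height over the tangent of half this angle, whatever the lens; pixels are square), "cx", "cy" (the principal point, pixels), "R" (3x3) and "t" (3): a world point X has camera coordinates R X + t; the wrist camera has in their place "T_tool_cam" (4x4, takes a point from camera to tool coordinates, whose origin is the TCP and whose axes are the flange's). Camera axes: x right, y down, z forward; pixel columns grow to the right and rows downward; lengths in mm; the calibration is good to about 2 mm. The wrist camera is an equidistant fisheye: a pixel r from the principal point sees the ray r / f radians off the axis. A picture is of the moment at which its call begins: read the wrist's pose just before it.
- bot.close_job(): hands the job in, once; it reports no verdict.
The state is a dict: "time": time; "joint_positions": joint angles; "dq": joint speeds; "tau": joint torques, N m; "tool_pos": TCP position; "tcp_rot": TCP orientation; "contact_force": force on the tool from outside, world axes, zero at the start; "moment": the same for the moment, N m; "grip_width": finger opening in mm.
Only numpy, scipy, OpenCV 4.12 (cv2) and the standard library are available. Lean on these libraries where they do the work, as an engineer would, in place of code of your own. Each camera call takes 0.05 s, during which the arm holds its last target.

### The job

Of the two stub axles on the bracket, only one has a neck wide enough for the fork of the keeper plate: put the large ball bearing on that axle, fully down on its shoulder. Then slide the fork of the keeper plate into the gap between the bearing and the axle's head, with the tail's screw hole over the tapped boss, and finish while still gripping the plate and holding it pushed fully home against the neck and flat on the bearing, so that a colleague can put in the screw. Leave everything else where it lies.

Things in the scene. Friction and masses are not known exactly. Their poses are not given: they have to be found in the camera images.
- bracket: grey cast bracket bolted to the wood top of a low grey drawer cabinet (the task's surface, at z = 140 mm), plate 113 x 144 mm, 10 mm thick, two upright stub axles 104 mm apart, a boss in front of each. Origin on the wood top midway between the axles; x from bosses (robot side) to axles, y left, z up. Plate from x = -85 to +28 mm. Fixed. Place, yaw, which axle is left or right vary.
- axle_wide: steel stub axle with the WIDE neck, rigid. Heights above the wood top: column 31 mm across up to a shoulder at 40 mm; journal 21 mm in diameter up to 53; neck 13 mm in diameter up to 66; head 21 mm in diameter up to 76, its top 4 mm a cone. Gap between a seated bearing (top at 55) and the head: 11 mm. Origin on the axis at the wood top, z up, x and y as the bracket's.
- axle_narrow: the other stub axle, with the same column, journal, head and boss, but its neck ends at 59 mm and its top is at 69 mm: the gap above a seated bearing is only 4 mm high (for a thinner plate). Origin and axes as for the wide one. Fixed, rigid.
- axle_wide_seat (a point): centre of the shoulder of the wide-necked axle, 40 mm above the wood top; axes as for the axle
- axle_wide_boss (a point): mouth of the 9 mm tapped hole in the upright boss (20 mm across) that belongs to the wide-necked axle: 70 mm from the axle's axis toward its -x, 54 mm above the wood top (1 mm below the top of a seated bearing)
- bearing: ball bearing, steel with black seals, 52 mm outside diameter, 15 mm thick, bore 25 mm (about 23 mm clear), 130 g; starts lying flat on the wood top. Origin at the centre of its underside, z along its axis, up.
- keeper: plain steel keeper plate 101 x 30 mm, 8 mm thick, about 160 g, starts flat on the wood top. Fork at its +x end: slot 16 mm wide, prongs from x = 30 to 55 mm, rounded tips. Tail end at x = -46 mm. Between x = -10 and +20 mm its underside is relieved by 2 mm. Origin at the underside, x toward the fork's opening, z up. Grip it across its 30 mm width, e.g. at x = -14 mm.
- keeper_slot (a point): the point of the fork's slot, at the underside, that lies on the axle's axis when the plate is fully home (keeper x = 36.5 mm, against a rounded slot bottom at x = 30 mm)
- keeper_hole (a point): centre of the 10 mm screw hole near the tail end (keeper x = -33.5 mm), at the underside
- screw: M10 hexagon bolt, 46 mm long, standing on its head on the bracket's plate between the bosses; leave it
- spanner: small combination spanner, 140 mm, lying along the front edge of the wood top; leave it
- small_bearing: smaller ball bearing, 40 mm in diameter, 12 mm thick, behind the bracket; leave it
- tape: roll of black tape, 58 mm in diameter, 19 mm high, behind the bracket; leave it
- gear: spur gear with hub, 60 mm in diameter, 21 mm high, behind the bracket; leave it
- paste: round tin, 68 mm in diameter, 51 mm high, behind the bracket to the left; leave it
- keys: hex keys in a holder, 85 x 28 mm, 21 mm high, at the left edge of the wood top; leave it

How it is judged:
By the outcome, as a careful person would: the job done as asked, in the order asked, and still so for the second after the job is handed in, while the arm keeps its last pose, push and grip.
It also fails if it takes over 58 s, if anything falls off the work surface, if the arm or the gripper's body presses on something with over 40 N, if the wrist force passes 120 N, or if a joint passes its speed limit or range.

## Working session

There is one attempt and no reset: what is moved stays moved. The work goes in short steps, Python scripts to look and compute and a tool call to move; the robot and the scene stay as the last step left them, time stands still between calls to the robot, and variables do not carry over. Pictures are saved under pics/ and viewed, and the job is handed in when it is done.

Besides the shell and the picture viewer there is one more tool, called after "Emit:" in YAML: its name, and indented under it one key for each argument. servo_tool: Moves the arm, as the interface text tells. Its arguments: {"type":"object","properties":{"angular":{"type":"array","items":{"type":"array","items":{"type":"number"}}},"slide":{"type":"array","items":{"type":"array","items":{"type":"number"}}},"grip":{"type":"array","items":{"type":"number"}}},"required":["angular","slide","grip"]}

```bash
ls; mkdir -p pics; python3 - <<'E'
from plant import bot
import cv2, numpy as np
print(bot.get_obs())
for n in ["side","top","wrist"]:
    c=bot.capture(n); cv2.imwrite(f"pics/{n}0.png",c["img"]); np.savez(f"{n}0.npz",**{k:v for k,v in c.items() if v is not None})
    print(n,{k:(v if k not in("img","range_z") else v.shape) for k,v in c.items()})
E
```

```text
pics
{'time': 0.0, 'joint_positions': array([-1.40901969e+00,  3.42696490e-01,  1.52502443e+00, -7.72988090e-06,
        1.27541042e+00, -1.45987090e-01]), 'dq': array([ 2.95443564e-04,  2.54846514e-05,  1.69407023e-04, -8.27484257e-05,
        2.35465746e-04, -2.53534646e-04]), 'tau': array([ 6.37539506e-05, -4.31239700e+01, -2.44218099e+01,  7.16726203e-02,
        5.60436677e-02, -1.22687366e-04]), 'tool_pos': array([ 158.99512044, -499.90979611,  226.05600109]), 'tcp_rot': array([-3.14006926e+00, -2.16518284e-04,  3.07765821e-01]), 'contact_force': array([-0.04205998, -0.04575802,  0.58149211]), 'moment': array([ 0.01319945,  0.01418692, -0.00852047]), 'grip_width': 91.95411847215553}
side {'img': (480, 640, 3), 'range_z': (480, 640), 'fov_y': 57.79808067982513, 'cx': 318.9738158516157, 'cy': 233.5151429259004, 'R': array([[ 0.95204932, -0.30550249, -0.01644124],
       [-0.20047132, -0.58233729, -0.7878417 ],
       [ 0.23111325,  0.75336015, -0.61565831]]), 't': array([-446.36046663,  387.40430728,  688.04503528])}
top {'img': (480, 640, 3), 'range_z': (480, 640), 'fov_y': 44.81768089856529, 'cx': 324.75209629850906, 'cy': 234.44584795831256, 'R': array([[-0.02510262, -0.99952526,  0.01786386],
       [-0.991649  ,  0.02263566, -0.12696412],
       [ 0.12649949, -0.02090181, -0.99174644]]), 't': array([ 223.0733321 ,  531.72249141, 1107.72670788])}
wrist {'img': (480, 640, 3), 'range_z': (480, 640), 'fov_y': 65.70646984690485, 'cx': 321.2106051997402, 'cy': 240.99653520943966, 'T_tool_cam': array([[-5.23746444e-05, -9.68011603e-01, -2.50905429e-01,
         6.69728938e+01],
       [ 9.99999581e-01,  1.78505014e-04, -8.97427959e-04,
        -4.55580860e-01],
       [ 9.13508554e-04, -2.50905371e-01,  9.68011188e-01,
        -1.57630605e+02],
       [ 0.00000000e+00,  0.00000000e+00,  0.00000000e+00,
         1.00000000e+00]])}
```

View pics/side0.png

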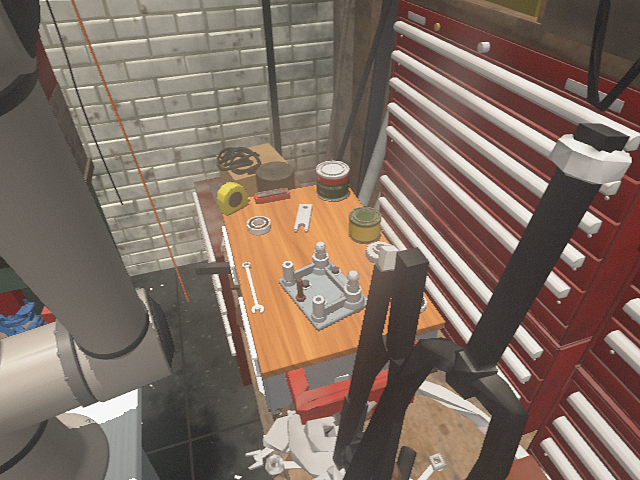

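View pics/top0.png

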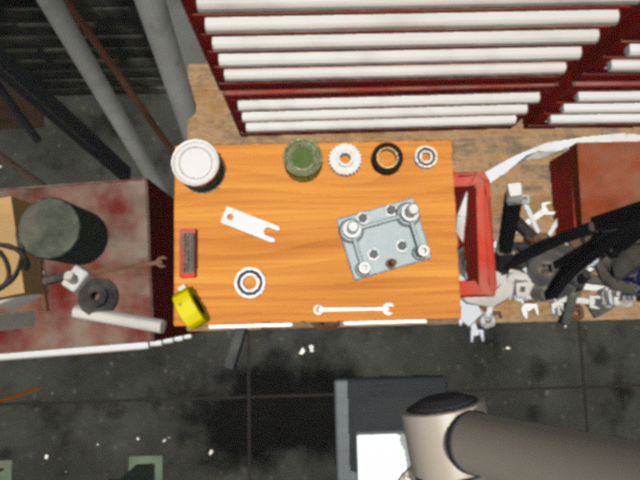

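View pics/wrist0.png

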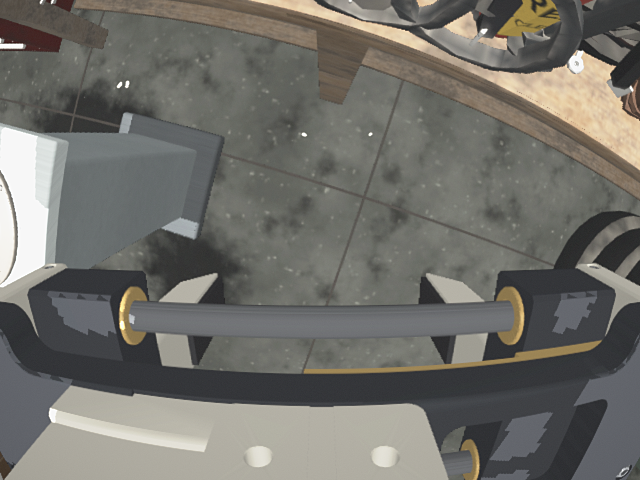

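The top view shows the bearing at (250,282), the keeper near (250,224) with its fork toward the lower right, and the bracket near (385,238) with axles at about (350,228) and (408,209). The side view shows both heads. Next I'll measure.

```bash
cat > h.py <<'E'
import numpy as np, cv2
def load(n): return dict(np.load(n,allow_pickle=True))
def f(c): return 240/np.tan(np.radians(float(c["fov_y"])/2))
def world_depth(c):
    v,u=np.mgrid[:480,:640]; z=c["range_z"]; F=f(c)
    P=np.stack([(u-c["cx"])/F*z,(v-c["cy"])/F*z,z],-1)
    return (P-c["t"])@c["R"]
def ray(c,u,v,z):
    F=f(c); d=c["R"].T@np.array([(u-c["cx"])/F,(v-c["cy"])/F,1]); o=-c["R"].T@c["t"]
    return o+d*(z-o[2])/d[2]
def proj(c,X):
    p=c["R"]@np.array(X)+c["t"]; F=f(c); return np.array([F*p[0]/p[2]+c["cx"],F*p[1]/p[2]+c["cy"]])
E
python3 - <<'E'
from h import *
t=load("top0.npz"); s=load("side0.npz")
W=world_depth(t)
for n,(u,v) in dict(wood=(300,270),wood2=(210,260),plate=(375,240),a1=(351,226),a2=(410,208),b1=(364,267),b2=(424,251),keep=(250,225)).items(): print(n,W[v,u].round(1))
im=cv2.resize(t["img"][130:330,170:470],None,fx=2.6,fy=2.6,interpolation=cv2.INTER_CUBIC); cv2.imwrite("pics/topc.png",im)
im=cv2.resize(s["img"][220:340,230:400],None,fx=4.6,fy=4.6,interpolation=cv2.INTER_CUBIC); cv2.imwrite("pics/sidec.png",im)
E
```

```text
wood [461.3 257.6 138.5]
wood2 [482.6 415.1 139.5]
plate [509.9 125.  151.4]
a1 [527.6 170.1 207.7]
a2 [554.4  72.1 215.5]
b1 [461.1 148.3 178.6]
b2 [485.8  45.4 180.2]
keep [541.8 343.5 148.4]
```

View pics/topc.png

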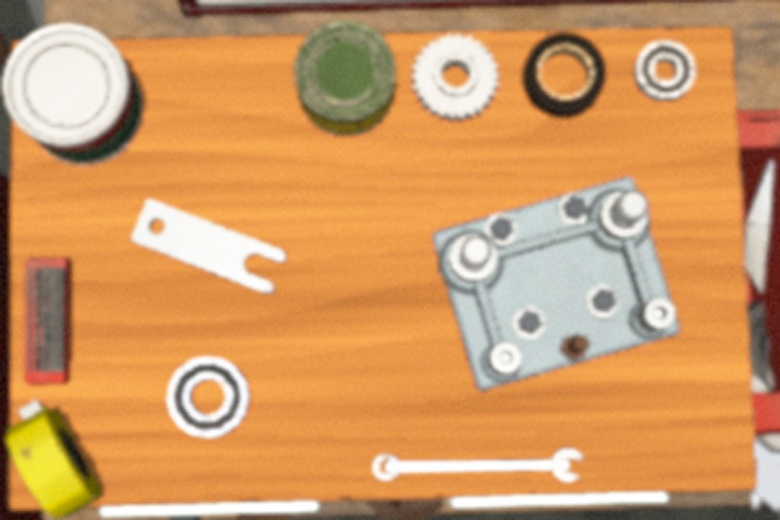

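View pics/sidec.png

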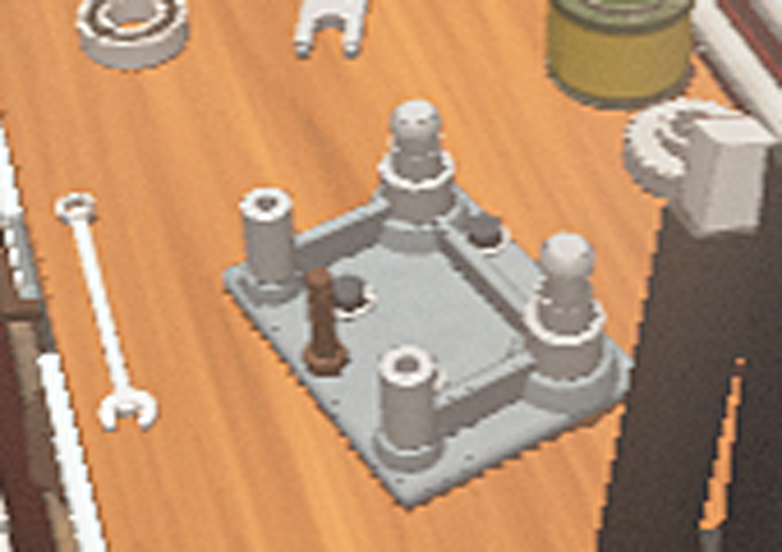

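```bash
python3 - <<'E'
from h import *
t=load("top0.npz"); s=load("side0.npz")
W=world_depth(t)
# non-wood mask
hsv=cv2.cvtColor(t["img"],cv2.COLOR_BGR2HSV)
m=((hsv[...,1]<90)).astype(np.uint8); 
roi=np.zeros_like(m); roi[150:320,190:450]=1; m*=roi
n,l,st,ce=cv2.connectedComponentsWithStats(m)
for i in range(1,n):
    if st[i,4]>60:
        print(i,st[i],ce[i].round(1))
        cs,_=cv2.findContours((l==i).astype(np.uint8),cv2.RETR_EXTERNAL,cv2.CHAIN_APPROX_NONE)
        c=max(cs,key=len); 
        print("  circ",cv2.minEnclosingCircle(c),"rect",cv2.minAreaRect(c))
E
python3 - <<'E'
from h import *
t=load("top0.npz")
W=world_depth(t)
# bearing: points z>146 near
def sel(u0,u1,v0,v1,z0,z1):
    w=W[v0:v1,u0:u1].reshape(-1,3); return w[(w[:,2]>z0)&(w[:,2]<z1)]
b=sel(225,275,255,310,149,165); print("bearing",cv2.minEnclosingCircle(b[:,:2].astype(np.float32)),b[:,2].mean(),len(b))
k=sel(205,290,195,255,144,160); r=cv2.minAreaRect(k[:,:2].astype(np.float32)); print("keeper",r,k[:,2].mean())
for n,a,z in (("a1",(335,370,210,245),(203,225)),("a2",(390,430,190,225),(211,225)),("b1",(350,380,255,280),(190,200)),("b2",(410,440,235,265),(190,200))):
    q=sel(*a,*z); print(n,len(q),q.mean(0) if len(q) else 0,(q.min(0)+q.max(0))/2 if len(q) else 0)
E
```

```text
1 [190 150  31  37 976] [203.2 166.5]
  circ ((202.5, 168.0), 21.914705276489258) rect ((205.0, 168.0), (36.0, 30.0), 90.0)
2 [284 150  38  27 509] [302.2 163.7]
  circ ((302.2996520996094, 158.51177978515625), 18.860258102416992) rect ((302.5, 163.0), (26.0, 37.0), 90.0)
3 [328 150  34  26 657] [344.7 161.5]
  circ ((344.6092529296875, 159.29832458496094), 16.612016677856445) rect ((344.5, 162.5), (25.0, 33.0), 90.0)
6 [414 150  24  19 323] [425.3 158.2]
  circ ((425.3888854980469, 156.63888549804688), 11.690720558166504) rect ((425.5, 159.0), (18.0, 23.0), 90.0)
8 [373 160  26  14  87] [383.8 168.2]
  circ ((385.5, 163.0), 12.659089088439941) rect ((384.5723876953125, 167.45257568359375), (25.290327072143555, 10.279294967651367), 11.768289566040039)
9 [190 164  34  29 189] [211.3 183.5]
  circ ((206.0, 176.0), 20.000099182128906) rect ((210.5600128173828, 182.08001708984375), (15.199999809265137, 40.0), 53.13010025024414)
10 [ 336  198   95   82 5152] [383.3 238.1]
  circ ((383.0, 239.0), 50.329017639160156) rect ((383.7075500488281, 238.22642517089844), (64.01001739501953, 83.6525
[... 518 characters left out ...]

15 [313 302  81  14 463] [353.6 308.7]
  circ ((353.0, 307.5), 40.152931213378906) rect ((353.0, 308.5), (13.0, 80.0), 90.0)
bearing ((441.2497253417969, 345.272216796875), 26.065006256103516) 153.46588474785443 550
keeper ((539.5216674804688, 347.25592041015625), (100.41710662841797, 144.93177795410156), 3.6348187923431396) 147.64900032084918
a1 116 [526.87449868 167.84918944 207.66238429] [526.93019457 167.57790633 208.4062384 ]
a2 113 [553.31794744  67.45114325 214.78341106] [553.65307197  67.3365194  215.47066958]
b1 83 [459.96007336 149.86921641 193.05085129] [459.4260373  150.26623152 193.82923706]
b2 84 [486.14947853  49.82989163 193.17473088] [485.68330401  49.85863304 193.38921312]
```

```bash
python3 - <<'E'
from h import *
t=load("top0.npz"); s=load("side0.npz")
W=world_depth(t);S=world_depth(s)
for p in [(515,190),(512,240),(540,270),(600,240),(635,220),(560,160),(620,160),(475,250),(197,165),(300,160),(520,60)]: print("top",p,W[p[1],p[0]].round(0))
for p in [(385,255),(410,260),(590,150),(590,180),(470,380),(400,400),(500,420),(350,440)]: print("side",p,S[p[1],p[0]].round(0))
# max heights near path
for y0 in range(-400,450,50):
    for x0,x1 in((350,450),(450,550),(550,650)):
        a=(W[...,1]>y0)&(W[...,1]<y0+50)&(W[...,0]>x0)&(W[...,0]<x1)&(t["range_z"]>0); b=(S[...,1]>y0)&(S[...,1]<y0+50)&(S[...,0]>x0)&(S[...,0]<x1)&(s["range_z"]>0)
        print(y0,x0,W[a][:,2].max() if a.any() else None,S[b][:,2].max() if b.any() else None,end=" | ")
    print()
print("bearing",ray(t,249.44,282.35,155)); print("keepc",ray(t,249.9,224.3,148))
d=np.radians(21.25);e=np.array([np.cos(d),np.sin(d)])
A=ray(t,*(np.array([249.9,224.3])-20*e),148);B=ray(t,*(np.array([249.9,224.3])+20*e),148);print(np.degrees(np.arctan2(*(B-A)[1::-1])))
E
```

```text
top (515, 190) [551. -51. 365.]
top (512, 240) [499. -98. 203.]
top (540, 270) [ 456. -204.   45.]
top (600, 240) [ 485. -200.  295.]
top (635, 220) [ 495. -176.  437.]
top (560, 160) [ 669. -252.   61.]
top (620, 160) [ 649. -331.  133.]
top (475, 250) [492. -62. 108.]
top (197, 165) [637. 425. 205.]
top (300, 160) [647. 253. 186.]
top (520, 60) [740. -70. 369.]
side (385, 255) [543. -60. 363.]
side (410, 260) [ 501. -184.  471.]
side (590, 150) [ 558. -261.  603.]
side (590, 180) [ 556. -271.  589.]
side (470, 380) [ 520. -268.  404.]
side (400, 400) [ 491. -218.  312.]
side (500, 420) [ 532. -298.  387.]
side (350, 440) [ 473. -140.   92.]
-400 350 128.0762839686533 None | -400 450 131.636823155403 None | -400 550 138.33791463401343 None | 
-350 350 132.54605248948798 None | -350 450 225.46990050063616 393.8003593398701 | -350 550 138.9898880404922 389.91821500230697 | 
-300 350 108.58426803394735 None | -300 450 225.31103760863692 603.1011548847051 | -300 550 139.1863849086262 612.5220043556609 | 
-250 350 198.411739328543 203.32196482817946 | -250 450 378.8496622458788 589.94552
[... 1326 characters left out ...]
73239177156 | 
250 350 145.57200840456701 143.3815936363174 | 250 450 149.41038566808976 149.3503884862102 | 250 550 194.28273802823514 192.2320633289903 | 
300 350 159.87202319186932 157.84811963783258 | 300 450 158.95289816858323 157.61908056244508 | 300 550 151.938365772767 150.64651078709903 | 
350 350 158.3551376576919 156.3707349241126 | 350 450 157.41800010235917 156.61688890768264 | 350 550 210.75919495220046 209.45977961860285 | 
400 350 205.3520269051296 204.68541440895572 | 400 450 165.31958189103017 162.96661412018778 | 400 550 211.9722527977291 210.9765511646703 | 
bearing [441.00908103 344.66625651 155.        ]
keepc [543.07123522 343.74205169 148.        ]
-112.67796308260252
```

```bash
python3 - <<'E'
from h import *
for n in("top0","side0"):
    c=load(n+".npz");W=world_depth(c)
    m=(c["range_z"]>0)&(W[...,0]>380)&(W[...,0]<680)&(W[...,1]<0)&(W[...,1]>-150)&(W[...,2]>200)
    P=W[m]
    for z in range(200,420,20):
        q=P[(P[:,2]>z)&(P[:,2]<z+20)]
        if len(q): print(n,z,len(q),"x",q[:,0].min().round(),q[:,0].max().round(),"y",q[:,1].min().round(),q[:,1].max().round())
E
```

```text
top0 200 151 x 476.0 529.0 y -149.0 -75.0
top0 220 153 x 479.0 532.0 y -149.0 -70.0
top0 240 170 x 481.0 536.0 y -150.0 -66.0
top0 260 180 x 484.0 542.0 y -148.0 -61.0
top0 280 179 x 486.0 550.0 y -150.0 -55.0
top0 300 131 x 489.0 550.0 y -150.0 -51.0
top0 320 121 x 529.0 558.0 y -71.0 -46.0
top0 340 133 x 534.0 561.0 y -68.0 -42.0
top0 360 178 x 542.0 562.0 y -60.0 -42.0
side0 200 240 x 475.0 510.0 y -150.0 -78.0
side0 220 284 x 477.0 525.0 y -150.0 -72.0
side0 240 351 x 480.0 536.0 y -150.0 -65.0
side0 260 379 x 482.0 542.0 y -150.0 -63.0
side0 280 358 x 485.0 546.0 y -150.0 -58.0
side0 300 342 x 488.0 549.0 y -150.0 -53.0
side0 320 330 x 528.0 554.0 y -73.0 -48.0
side0 340 305 x 533.0 558.0 y -68.0 -43.0
side0 360 177 x 541.0 562.0 y -61.0 -41.0
```

Emit:
servo_tool:
  angular:
    - [0,0,-6]
    - [0,0,-12]
    - [0,0,-18]
    - [0,0,-24]
    - [0,0,-30]
    - [0,0,-36]
    - [0,0,-42]
    - [0,0,-48]
    - [0,0,-53]
    - [0,0,-58]
  slide:
    - [10,20,20]
    - [25,45,40]
    - [42,75,55]
    - [60,105,74]
    - [75,132,74]
    - [92,160,74]
    - [105,185,74]
    - [118,208,74]
    - [126,222,74]
    - [131,230,74]
  grip: [1,1,1,1,1,1,1,1,1,1]

```text
time: 0.98
tool_pos: [290.7, -268.4, 300.8]
tcp_rot: [-3.141, 0.0, -0.707]
contact_force: [0.5, 0.2, -0.2]
grip_width: 91.8
```

Emit:
servo_tool:
  angular:
    - [0,0,2]
    - [0,0,6]
    - [0,0,12]
    - [0,0,18]
    - [0,0,24]
    - [0,0,29]
    - [0,0,34]
    - [0,0,40]
    - [0,0,46]
    - [0,0,52]
  slide:
    - [18,34,0]
    - [37,70,0]
    - [56,105,0]
    - [75,140,0]
    - [83,175,0]
    - [90,210,0]
    - [95,245,0]
    - [100,280,0]
    - [106,315,0]
    - [112,350,0]
  grip: [1,1,1,1,1,1,1,1,1,1]

```text
time: 1.82
tool_pos: [401.8, 81.5, 300.7]
tcp_rot: [3.141, 0.0, 0.208]
contact_force: [1.0, 0.6, 0.5]
grip_width: 92.1
```

Emit:
servo_tool:
  angular:
    - [0,0,7]
    - [0,0,14]
    - [0,0,21]
    - [0,0,28]
    - [0,0,35]
    - [0,0,42]
    - [0,0,49]
    - [0,0,56]
    - [0,0,63]
    - [0,0,70]
  slide:
    - [5,35,0]
    - [10,70,0]
    - [15,105,0]
    - [20,140,0]
    - [25,175,0]
    - [30,210,0]
    - [35,240,-20]
    - [39,260,-45]
    - [39,266,-70]
    - [39,266,-75]
  grip: [1,1,1,1,1,1,1,1,1,1]

```text
time: 2.65
tool_pos: [438.9, 346.4, 220.6]
tcp_rot: [-3.135, 0.005, 1.433]
contact_force: [-0.3, 0.1, -0.3]
grip_width: 91.6
```

Emit:
servo_tool:
  angular:
    - [0,0,7]
    - [0,0,14]
    - [0,0,21]
    - [0,0,24]
    - [0,0,24]
  slide:
    - [0,0,0]
    - [0,0,0]
    - [0,0,0]
    - [0,0,0]
    - [0,0,0]
  grip: [1,1,1,1,1]

```text
time: 3.07
tool_pos: [440.9, 345.6, 225.3]
tcp_rot: [-3.141, 0.0, 1.846]
contact_force: [-0.3, -0.4, 0.3]
grip_width: 91.9
```

```bash
cat >> h.py <<'E'
from scipy.spatial.transform import Rotation as Ro
def wcap(bot,name):
    o=bot.get_obs(); c=bot.capture("wrist"); cv2.imwrite(f"pics/{name}.png",c["img"])
    T=np.eye(4); T[:3,:3]=Ro.from_euler("xyz",o["tcp_rot"]).as_matrix(); T[:3,3]=o["tool_pos"]
    c["Twc"]=T@c["T_tool_cam"]; np.savez(name+".npz",**c); return o,c
def wray(c,u,v,z):
    du,dv=u-c["cx"],v-c["cy"]; r=np.hypot(du,dv); th=r/f(c)
    d=np.array([np.sin(th)*du/r,np.sin(th)*dv/r,np.cos(th)]); R=c["Twc"][:3,:3]; o=c["Twc"][:3,3]; d=R@d
    return o+d*(z-o[2])/d[2]
def wproj(c,X):
    p=c["Twc"][:3,:3].T@(np.array(X)-c["Twc"][:3,3]); th=np.arctan2(np.hypot(p[0],p[1]),p[2]); k=f(c)*th/np.hypot(p[0],p[1])
    return np.array([c["cx"]+k*p[0],c["cy"]+k*p[1]])
def wcloud(c):
    v,u=np.mgrid[:480,:640]; du,dv=u-c["cx"],v-c["cy"]; r=np.hypot(du,dv)+1e-9; th=r/f(c); k=np.tan(th)/r
    z=c["range_z"]; P=np.stack([du*k*z,dv*k*z,z],-1); return P@c["Twc"][:3,:3].T+c["Twc"][:3,3]
E
python3 - <<'E'
from h import *
from plant import bot
o,c=wcap(bot,"w1"); print(o["time"],o["tool_pos"],o["tcp_rot"],o["joint_positions"])
print(wproj(c,[441,345,155]))
E
```

```text
3.0667 [440.8958018  345.60565425 225.34147857] [-3.14085358e+00  2.38548512e-04  1.84561486e+00] [ 5.28050687e-01  4.08247001e-01  1.42692716e+00 -4.74149271e-05
  1.30719376e+00  2.53244612e-01]
[321.50608475 255.1210236 ]
```

View pics/w1.png

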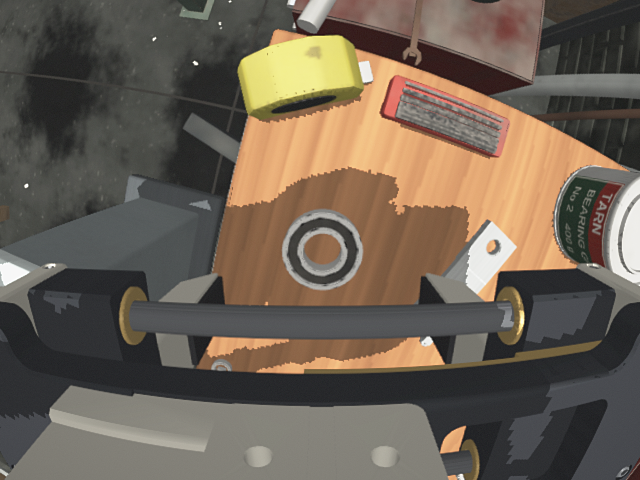

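```bash
python3 - <<'E'
from h import *
c=load("w1.npz"); g=cv2.cvtColor(c["img"],cv2.COLOR_BGR2HSV)
m=((g[...,1]<60)&(g[...,2]>0)).astype(np.uint8); roi=np.zeros_like(m); roi[190:300,265:380]=1; m*=roi
cs,_=cv2.findContours(m,cv2.RETR_EXTERNAL,cv2.CHAIN_APPROX_NONE); k=max(cs,key=len); print(cv2.boundingRect(k),cv2.fitEllipse(k))
W=wcloud(c); q=W[190:300,265:380].reshape(-1,3); q=q[(q[:,2]>151)&(q[:,2]<160)]; print(len(q),cv2.minEnclosingCircle(q[:,:2].astype(np.float32)),np.median(q[:,2]))
P=np.array([wray(c,*p[0],155)[:2] for p in k],np.float32); print(cv2.fitEllipse(P),cv2.minEnclosingCircle(P))
w=W[200:300,230:420].reshape(-1,3); print(np.median(w[(w[:,2]<147)&(w[:,2]>130)][:,2]))
E
```

```text
(282, 209, 81, 81) ((321.9668884277344, 249.33578491210938), (79.68396759033203, 80.20198059082031), 2.567833185195923)
3839 ((440.83282470703125, 346.86737060546875), 26.32079315185547) 153.55295007630812
((440.46038818359375, 347.99981689453125), (51.02188491821289, 53.332359313964844), 15.636855125427246) ((440.77728271484375, 348.2030029296875), 26.941028594970703)
139.60367855728708
```

Emit:
servo_tool:
  angular:
    - [0,0,0]
    - [0,0,0]
    - [0,0,0]
    - [0,0,0]
    - [0,0,0]
    - [0,0,0]
    - [0,0,0]
    - [0,0,0]
    - [0,0,0]
    - [0,0,0]
  slide:
    - [0,1.5,-30]
    - [0,1.5,-60]
    - [0,1.5,-76]
    - [0,1.5,-81.5]
    - [0,1.5,-81.5]
    - [0,1.5,-81.5]
    - [0,1.5,-81.5]
    - [0,1.5,-81.5]
    - [0,1.5,-81.5]
    - [0,1.5,-81.5]
  grip: [1,1,1,1,0,-0.2,-0.5,-1,-1,-1]

```text
time: 3.95
tool_pos: [441.4, 347.3, 145.0]
tcp_rot: [3.14, -0.0, 1.844]
contact_force: [0.8, 0.4, 0.2]
grip_width: 56.3
```

Emit:
servo_tool:
  angular:
    - [0,0,0]
    - [0,0,0]
    - [0,0,0]
    - [0,0,0]
    - [0,0,0]
  slide:
    - [0,0,0]
    - [0,0,0]
    - [0,0,0]
    - [0,0,0]
    - [0,0,0]
  grip: [-1,-1,-1,-1,-1]

```text
time: 4.37
tool_pos: [441.3, 347.3, 144.7]
tcp_rot: [3.141, -0.0, 1.844]
contact_force: [-0.9, -0.9, 5.7]
grip_width: 50.7
```

Emit:
servo_tool:
  angular:
    - [0,0,0]
    - [0,0,0]
    - [0,0,0]
    - [0,0,0]
    - [0,0,0]
    - [0,0,0]
    - [0,0,0]
    - [0,0,0]
    - [0,0,0]
    - [0,0,0]
  slide:
    - [0,0,15]
    - [0,0,45]
    - [0,-10,80]
    - [6,-40,110]
    - [14,-75,130]
    - [22,-110,150]
    - [30,-145,155]
    - [38,-180,155]
    - [46,-215,155]
    - [54,-250,155]
  grip: [-1,-1,-1,-1,-1,-1,-1,-1,-1,-1]

```text
time: 5.2
tool_pos: [494.9, 95.5, 298.9]
tcp_rot: [-3.141, -0.0, 1.844]
contact_force: [0.6, 1.1, -1.4]
grip_width: 50.9
```

Emit:
servo_tool:
  angular:
    - [0,0,0]
    - [0,0,0]
    - [0,0,0]
    - [0,0,0]
    - [0,0,0]
    - [0,0,0]
  slide:
    - [8,-21,0]
    - [15,-42,0]
    - [15,-42,0]
    - [15,-42,0]
    - [15,-42,0]
    - [15,-42,0]
  grip: [-1,-1,-1,-1,-1,-1]

```text
time: 5.7
tool_pos: [509.7, 56.1, 299.0]
tcp_rot: [-3.141, -0.001, 1.845]
contact_force: [-0.1, 0.7, -1.4]
grip_width: 51.0
```

```bash
python3 - <<'E'
from h import *
from plant import bot
o,c=wcap(bot,"w2"); print(o["time"],o["tool_pos"],o["tcp_rot"],o["grip_width"],o["contact_force"])
print(wproj(c,[553.5,67.4,216]),wproj(c,[526.9,167.6,209]))
E
```

```text
5.7 [509.70850365  56.10031097 298.98800005] [-3.14111477e+00 -5.02857997e-04  1.84480948e+00] 51.03716613428034 [-0.12565395  0.65813199 -1.41205686]
[388.04272774 250.25902434] [392.00229084  96.56601762]
```

View pics/w2.png

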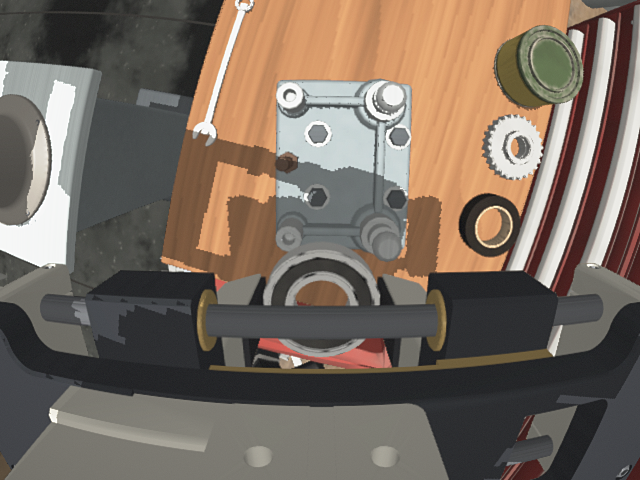

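```bash
python3 - <<'E'
from h import *
c=load("w2.npz"); W=wcloud(c)
def sel(u0,u1,v0,v1,z0,z1):
    w=W[v0:v1,u0:u1].reshape(-1,3); return w[(w[:,2]>z0)&(w[:,2]<z1)]
for n,a,z in (("wide",(365,415,210,265),(210,222)),("narrow",(365,415,75,125),(203,222)),("bossw",(270,310,220,255),(190,200)),("bossn",(270,310,75,110),(190,200))):
    q=sel(*a,*z); print(n,len(q),np.median(q,0).round(1),cv2.minEnclosingCircle(q[:,:2].astype(np.float32)))
im=cv2.resize(c["img"][60:280,250:430],None,fx=3.4,fy=2.7 if 0 else 2.7,interpolation=cv2.INTER_CUBIC); cv2.imwrite("pics/w2c.png",cv2.resize(c["img"][190:350,250:430],None,fx=4,fy=3.7,interpolation=cv2.INTER_CUBIC)[:590])
# held bearing
q=sel(255,390,245,360,280,330); print("bearing",len(q),np.median(q,0),cv2.minEnclosingCircle(q[:,:2].astype(np.float32)), np.percentile(q[:,2],[5,50,95]))
E
```

```text
wide 680 [552.3  69.3 214.6] ((553.6160278320312, 68.6388931274414), 10.825679779052734)
narrow 702 [526.4 168.2 208. ] ((526.885986328125, 168.98629760742188), 10.595362663269043)
bossw 440 [485.4  52.  193.4] ((485.6687316894531, 50.91938018798828), 10.106059074401855)
bossn 486 [459.4 151.2 193.5] ((459.30279541015625, 150.9815673828125), 10.027374267578125)
bearing 6487 [507.84959943  67.96960684 307.6947629 ] ((508.71905517578125, 60.21525955200195), 31.029640197753906) [300.99425391 307.6947629  311.44011483]
```

View pics/w2c.png

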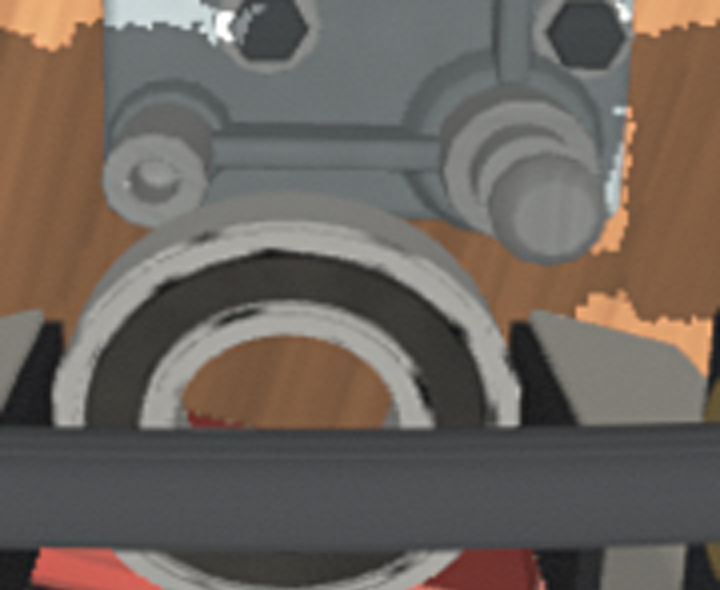

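```bash
python3 - <<'E'
from h import *
c=load("w2.npz"); W=wcloud(c)
hsv=cv2.cvtColor(c["img"],cv2.COLOR_BGR2HSV)
w=W[245:300,262:385]; q=w.reshape(-1,3)
g=hsv[245:300,262:385].reshape(-1,3)
# dark seal ring (on top face)
d=q[(g[:,2]<80)&(q[:,2]>295)&(q[:,2]<325)]; 
for _ in range(5):
    A=np.c_[d[:,:2]-[508,60],np.ones(len(d))]; s=np.linalg.lstsq(A,d[:,2],rcond=None)[0]; r=d[:,2]-A@s; d=d[abs(r)<max(0.6,1.5*r.std())]
print(len(d),s,r.std(), "tilt deg",np.degrees(s[:2]))
# inlier all points on that plane
A=np.c_[q[:,:2]-[508,60],np.ones(len(q))]; i=abs(q[:,2]-A@s)<1
p=q[i]; x=p[:,:2]
from scipy.optimize import least_squares
# outer ring boundary: upper envelope contour of inlier mask
M=np.zeros((480,640),np.uint8); M[245:300,262:385]=i.reshape(55,123)
im=c["img"].copy(); im[M>0]=(0,0,255); cv2.imwrite("pics/m.png",im[230:350,250:400].repeat(4,0).repeat(4,1))
E
```

```text
1037 [-4.08014854e-03  1.25104334e-02  3.07069891e+02] 0.35558592531291966 tilt deg [-0.23377529  0.71679504]
```

View pics/m.png

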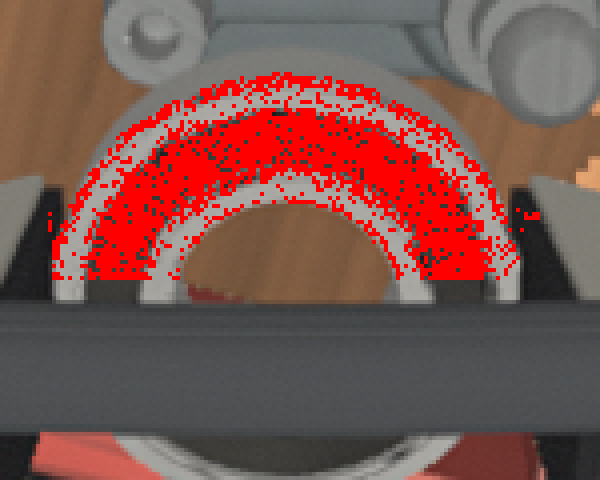

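```bash
python3 - <<'E'
from h import *
from scipy.optimize import least_squares
c=load("w2.npz"); W=wcloud(c)
g=cv2.cvtColor(c["img"],cv2.COLOR_BGR2GRAY)
# radial scan from guessed centre
ctr=wproj(c,[508.5,58.5,308]); print("ctr px",ctr)
def scan(zpl,c0,lo,hi,sign):
    P=[]
    for a in np.radians(np.arange(0,360,2)):
        r=np.arange(lo,hi,0.2); uv=np.array([wproj(c,[c0[0]+q*np.cos(a),c0[1]+q*np.sin(a),zpl]) for q in r])
        if ((uv[:,1]>300)&(uv[:,1]<338)).any() or uv[:,1].max()>358: continue
        v=cv2.remap(g,uv[:,0].astype(np.float32)[None],uv[:,1].astype(np.float32)[None],cv2.INTER_LINEAR)[0].astype(float)
        d=np.gradient(cv2.GaussianBlur(v[None],(0,0),3)[0])*sign; k=d.argmax()
        if d[k]>1.5: P.append([c0[0]+r[k]*np.cos(a),c0[1]+r[k]*np.sin(a)])
    return np.array(P)
for nm,lo,hi,s in(("seal outer",19,25,1),("seal inner",13,20,-1),("bore",9,15.5,1)):
    c0=np.array([508.5,58.5])
    for _ in range(3):
        P=scan(308,c0,lo,hi,s)
        f_=least_squares(lambda p:np.hypot(P[:,0]-p[0],P[:,1]-p[1])-p[2],[*c0,20],loss="soft_l1",f_scale=.4); c0=f_.x[:2]
    print(nm,len(P),f_.x.round(2),np.abs(f_.fun).mean().round(2))
E
```

```text
ctr px [320.36435751 300.152941  ]
seal outer 114 [509.54  56.13  22.12] 0.2
seal inner 81 [509.28  56.54  15.54] 0.36
bore 69 [509.7   55.47  12.63] 0.04
```

Emit:
servo_tool:
  angular:
    - [0,0,0]
    - [0,0,0]
    - [0,0,0]
    - [0,0,0]
    - [0,0,0]
    - [0,0,0]
    - [0,0,0]
  slide:
    - [22,6,0]
    - [44,12.6,0]
    - [44,12.6,-25]
    - [44,12.6,-50]
    - [44,12.6,-69]
    - [44,12.6,-69]
    - [44,12.6,-69]
  grip: [-1,-1,-1,-1,-1,-1,-1]

```text
time: 6.33
tool_pos: [553.6, 68.6, 229.9]
tcp_rot: [-3.14, -0.001, 1.845]
contact_force: [0.2, 0.1, -1.7]
grip_width: 50.9
```

```bash
python3 - <<'E'
from h import *
from plant import bot
o,c=wcap(bot,"w3"); print(o["time"],o["tool_pos"],o["tcp_rot"],o["grip_width"],o["contact_force"])
cv2.imwrite("pics/w3c.png",cv2.resize(c["img"][220:370,240:410],None,fx=4,fy=4,interpolation=cv2.INTER_CUBIC)[:600])
s=bot.capture("side"); np.savez("s3.npz",**s)
p=proj(s,[553,68,220]).astype(int); print(p); cv2.imwrite("pics/s3c.png",cv2.resize(s["img"][p[1]-60:p[1]+60,p[0]-70:p[0]+70],None,fx=4.5,fy=4.5,interpolation=cv2.INTER_CUBIC))
E
```

```text
6.3333 [553.57920412  68.55421959 229.90206128] [-3.13987788e+00 -6.16544591e-04  1.84488696e+00] 50.87938245111623 [ 0.18679069  0.14818384 -1.69364493]
[352 271]
```

View pics/w3c.png

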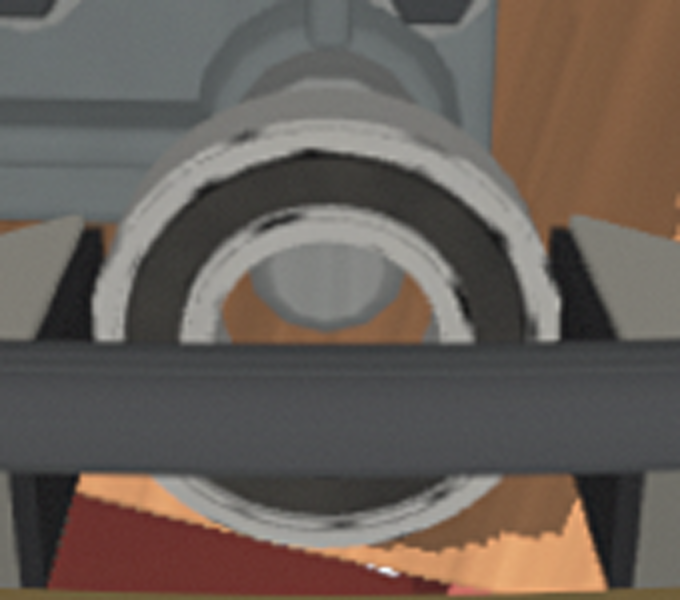

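View pics/s3c.png

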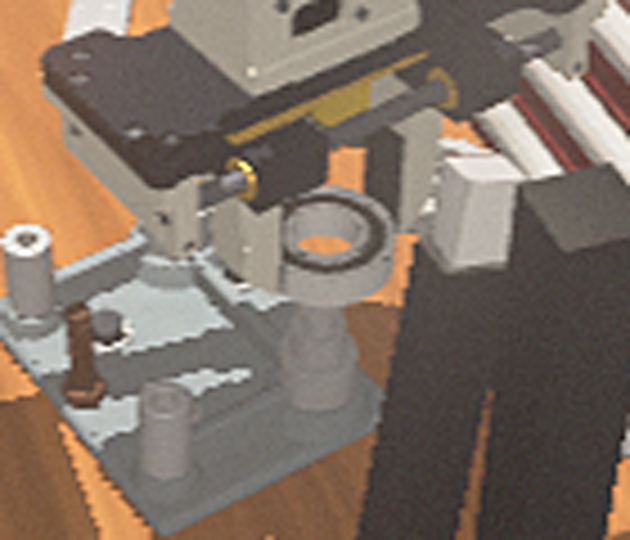

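Emit:
servo_tool:
  angular:
    - [0,0,0]
    - [0,0,0]
    - [0,0,0]
    - [0,0,0]
    - [0,0,0]
    - [0,0,0]
  slide:
    - [0,0,-4]
    - [0,0,-8]
    - [0,0,-11]
    - [0,0,-14]
    - [0,0,-17]
    - [0,0,-17]
  grip: [-1,-1,-1,-1,-1,-1]

```text
time: 6.93
tool_pos: [553.7, 67.8, 212.5]
tcp_rot: [-3.141, -0.0, 1.844]
contact_force: [0.4, -0.6, -2.2]
grip_width: 50.8
```

Emit:
servo_tool:
  angular:
    - [0,0,0]
    - [0,0,0]
    - [0,0,0]
    - [0,0,0]
    - [0,0,0]
    - [0,0,0]
    - [0,0,0]
  slide:
    - [0,0,-4]
    - [0,0,-8]
    - [0,0,-12]
    - [0,0,-14]
    - [0,0,-16]
    - [0,0,-18]
    - [0,0,-18]
  grip: [-1,-1,-1,-1,-1,-1,-1]

```text
time: 7.52
tool_pos: [554.0, 67.7, 194.8]
tcp_rot: [-3.141, -0.0, 1.844]
contact_force: [-0.9, 0.2, -2.5]
grip_width: 50.9
```

Bearing bottom is at about 189.5, so it is already on the journal. Going down the last 10 mm gently.

Emit:
servo_tool:
  angular:
    - [0,0,0]
    - [0,0,0]
    - [0,0,0]
    - [0,0,0]
    - [0,0,0]
    - [0,0,0]
    - [0,0,0]
  slide:
    - [0,0,-3]
    - [0,0,-5]
    - [0,0,-7]
    - [0,0,-8]
    - [0,0,-9]
    - [0,0,-10]
    - [0,0,-10]
  grip: [-1,-1,-1,-1,-1,-1,-1]

```text
time: 8.1
tool_pos: [554.0, 67.8, 185.1]
tcp_rot: [-3.142, -0.0, 1.844]
contact_force: [-0.7, 0.5, -1.4]
grip_width: 50.9
```

Emit:
servo_tool:
  angular:
    - [0,0,0]
    - [0,0,0]
    - [0,0,0]
  slide:
    - [0,0,-1]
    - [0,0,-2]
    - [0,0,-2]
  grip: [-1,-1,-1]

```text
time: 8.35
tool_pos: [554.2, 67.8, 184.7]
tcp_rot: [3.14, 0.0, 1.844]
contact_force: [-3.6, 0.5, 8.0]
grip_width: 51.2
```

Emit:
servo_tool:
  angular:
    - [0,0,0]
    - [0,0,0]
    - [0,0,0]
    - [0,0,0]
    - [0,0,0]
    - [0,0,0]
  slide:
    - [0,0,1]
    - [0,0,1]
    - [0,0,1]
    - [0,0,1]
    - [0,0,1]
    - [0,0,1]
  grip: [0.35,0.35,0.35,0.35,0.35,0.35]

```text
time: 8.85
tool_pos: [554.1, 67.7, 184.1]
tcp_rot: [-3.141, -0.0, 1.844]
contact_force: [0.2, -0.3, 0.4]
grip_width: 62.0
```

Emit:
servo_tool:
  angular:
    - [0,0,0]
    - [0,0,0]
    - [0,0,0]
    - [0,0,0]
    - [0,0,0]
    - [0,0,0]
  slide:
    - [0,0,8]
    - [0,0,25]
    - [0,0,60]
    - [0,0,95]
    - [-10,30,115]
    - [-10,30,115]
  grip: [0.35,0.35,0.35,0.35,0.35,0.35]

```text
time: 9.35
tool_pos: [544.9, 100.9, 305.3]
tcp_rot: [3.132, 0.0, 1.845]
contact_force: [0.6, 0.9, 0.3]
grip_width: 61.8
```

```bash
python3 - <<'E'
from h import *
from plant import bot
o,c=wcap(bot,"w4"); print(o["time"],o["tool_pos"],o["tcp_rot"],o["grip_width"],o["contact_force"])
s=bot.capture("side"); np.savez("s4.npz",**s)
p=proj(s,[553,68,200]).astype(int); print(p); cv2.imwrite("pics/s4c.png",cv2.resize(s["img"][p[1]-60:p[1]+60,p[0]-70:p[0]+70],None,fx=4.5,fy=4.5,interpolation=cv2.INTER_CUBIC))
S=world_depth(s); q=S.reshape(-1,3); d=np.hypot(q[:,0]-553.5,q[:,1]-67.8); r=q[(d>14)&(d<25)&(q[:,2]>170)&(q[:,2]<215)]; print("bearing top z",np.percentile(r[:,2],[10,50,75,90]),len(r))
E
```

```text
9.35 [544.85684069 100.9060733  305.32888886] [3.13168968e+00 3.78508812e-05 1.84535575e+00] 61.80292232025003 [0.63378037 0.90894705 0.3302874 ]
[351 279]
bearing top z [193.01256733 194.58090885 195.21990041 195.98257999] 272
```

View pics/s4c.png

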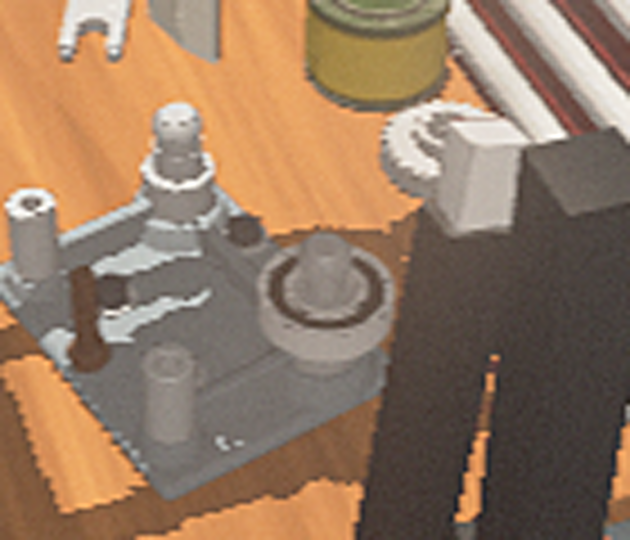

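View pics/w4.png

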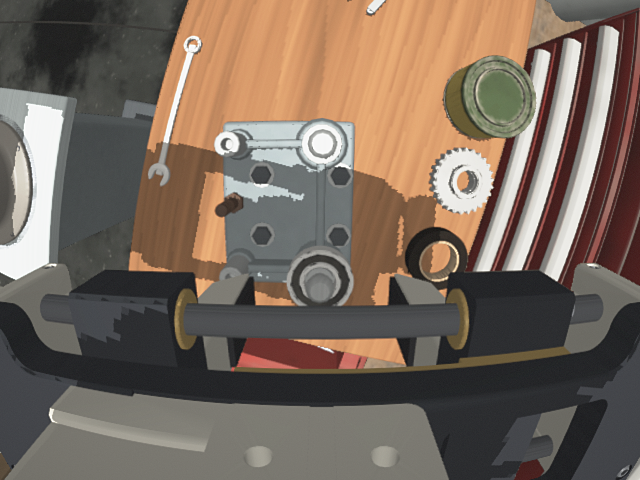

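Emit:
servo_tool:
  angular:
    - [0,0,-5]
    - [0,0,-11]
    - [0,0,-17]
    - [0,0,-23]
    - [0,0,-29]
    - [0,0,-35]
    - [0,0,-38.5]
    - [0,0,-38.5]
    - [0,0,-38.5]
    - [0,0,-38.5]
  slide:
    - [0,35,0]
    - [0,75,0]
    - [0,115,0]
    - [2,155,0]
    - [3,195,-15]
    - [5,230,-35]
    - [5,260,-60]
    - [5,260,-75]
    - [5,260,-75]
    - [5,260,-75]
  grip: [0.35,0.35,0.35,0.35,0.35,0.35,0.35,0.35,0.35,0.35]

```text
time: 10.28
tool_pos: [548.7, 356.8, 222.3]
tcp_rot: [-3.139, 0.004, 1.172]
contact_force: [0.3, -0.5, -0.3]
grip_width: 62.1
```

```bash
python3 - <<'E'
from h import *
from plant import bot
o,c=wcap(bot,"w5"); print(o["time"],o["tool_pos"],o["tcp_rot"],np.degrees(o["tcp_rot"][2]),o["grip_width"],o["contact_force"])
E
```

```text
10.2833 [548.67509964 356.79692744 222.27112835] [-3.13923213  0.00374984  1.1721099 ] 67.15695030246381 62.13438936446547 [ 0.34458822 -0.53215963 -0.27365739]
```

View pics/w5.png

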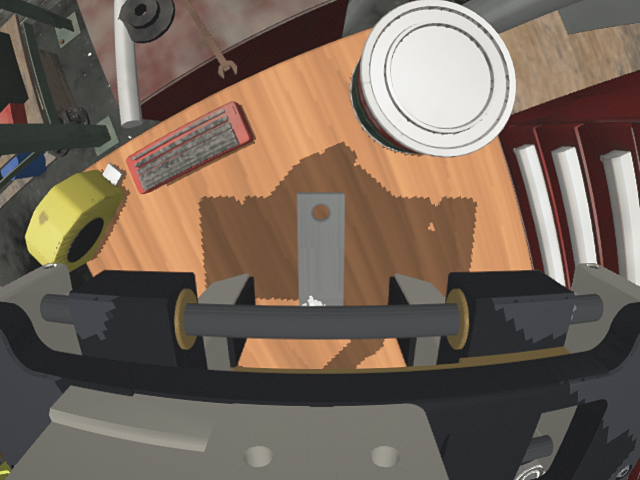

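```bash
python3 - <<'E'
from h import *
from plant import bot
o,c=wcap(bot,"w6"); print(o["tool_pos"],np.degrees(o["tcp_rot"]))
hsv=cv2.cvtColor(c["img"],cv2.COLOR_BGR2HSV)
m=(hsv[...,1]<60).astype(np.uint8); roi=np.zeros_like(m); roi[170:285,280:365]=1; m*=roi
L=[];R=[]
for v in range(205,285,3):
    us=np.where(m[v])[0]
    if len(us): L.append(wray(c,us.min()-.5,v,148)[:2]); R.append(wray(c,us.max()+.5,v,148)[:2])
L=np.array(L);R=np.array(R)
for Q in(L,R): d=cv2.fitLine(Q.astype(np.float32),cv2.DIST_HUBER,0,.01,.01).ravel(); print(np.degrees(np.arctan2(d[1],d[0])),d[2:])
print("width",np.linalg.norm(L-R,axis=1).mean(), "mid",((L+R)/2).mean(0))
cs,h=cv2.findContours(m,cv2.RETR_CCOMP,cv2.CHAIN_APPROX_NONE)
for k,hh in zip(cs,h[0]):
    if hh[3]>=0 and len(k)>15:
        e=cv2.fitEllipse(k); print("hole",e, wray(c,*e[0],148)[:2])
k=max(cs,key=len); print("tail row",k[:,0,1].min(), wray(c,321,k[:,0,1].min()-.5,148)[:2])
E
```

```text
[549.51185697 356.72109973 224.13516882] [-1.79991175e+02  6.05731802e-02  6.71040652e+01]
66.97349 [537.1752 371.4852]
67.00061 [564.6614  359.18506]
width 30.121483099024267 mid [549.39328633 361.76406385]
hole ((318.86297607421875, 211.81300354003906), (15.822745323181152, 17.36585807800293), 91.24386596679688) [557.75593849 381.5957482 ]
tail row 193 [563.84640005 392.50768325]
```

Emit:
servo_tool:
  angular:
    - [0,0,0]
    - [0,0,0]
    - [0,0,0]
    - [0,0,0]
    - [0,0,0]
    - [0,0,0]
    - [0,0,0]
    - [0,0,0]
    - [0,0,0]
    - [0,0,0]
  slide:
    - [0.5,7,-25]
    - [0.5,7,-55]
    - [0.5,7,-75]
    - [0.5,7,-81.5]
    - [0.5,7,-81.5]
    - [0.5,7,-81.5]
    - [0.5,7,-81.5]
    - [0.5,7,-81.5]
    - [0.5,7,-81.5]
    - [0.5,7,-81.5]
  grip: [0.35,0.35,0.35,0.35,0.35,-1,-1,-1,-1,-1]

```text
time: 11.22
tool_pos: [549.9, 364.9, 143.7]
tcp_rot: [3.141, -0.001, 1.172]
contact_force: [-0.4, 0.5, -0.0]
grip_width: 33.0
```

Emit:
servo_tool:
  angular:
    - [0,0,0]
    - [0,0,0]
    - [0,0,0]
    - [0,0,0]
  slide:
    - [0,0,0]
    - [0,0,0]
    - [0,0,0]
    - [0,0,0]
  grip: [-1,-1,-1,-1]

```text
time: 11.55
tool_pos: [549.9, 364.9, 143.5]
tcp_rot: [3.141, -0.001, 1.172]
contact_force: [-0.5, -0.4, 6.2]
grip_width: 29.3
```

Emit:
servo_tool:
  angular:
    - [0,0,0]
    - [0,0,0]
    - [0,0,7]
    - [0,0,14]
    - [0,0,21]
    - [0,0,28]
    - [0,0,35]
    - [0,0,42]
    - [0,0,49]
    - [0,0,56]
  slide:
    - [0,0,12]
    - [0,0,40]
    - [-5,-10,75]
    - [-15,-30,110]
    - [-25,-55,136]
    - [-35,-80,136]
    - [-45,-105,136]
    - [-55,-130,136]
    - [-65,-155,136]
    - [-70,-165,136]
  grip: [-1,-1,-1,-1,-1,-1,-1,-1,-1,-1]

```text
time: 12.38
tool_pos: [478.0, 197.3, 278.2]
tcp_rot: [-3.139, -0.0, 2.154]
contact_force: [0.9, 0.1, -1.2]
grip_width: 28.6
```

```bash
python3 - <<'E'
from h import *
P=[]
for n in("top0","side0"):
    c=load(n+".npz");W=world_depth(c); m=(c["range_z"]>0)&(W[...,0]>380)&(W[...,0]<690)&(W[...,1]<20)&(W[...,1]>-200)&(W[...,2]>190); P.append(W[m])
P=np.vstack(P)
a=np.radians(14.8); ex=np.array([np.cos(a),np.sin(a)]); ey=np.array([-ex[1],ex[0]]); ax=np.array([553.6,68.4])
for D in(60,45,20,0):
    t=ax-ex*(51.8+D); tz=200
    q=P[P[:,2]>tz+60]; r=q[:,:2]-t; dx=np.maximum(abs(r@ex)-37.5,0); dy=np.maximum(abs(r@ey)-95,0); d=np.hypot(dx,dy); k=d.argmin(); print(D,t.round(1),"min clear",d[k].round(1),q[k].round(0))
    for zc in (300,340):
        i=q[:,2]<zc; print("   below",zc,d[i].min().round(1))
c=load("w4.npz");W=wcloud(c)
q=W.reshape(-1,3); s=q[(q[:,0]>445)&(q[:,0]<520)&(q[:,1]>65)&(q[:,1]<135)&(q[:,2]>175)&(q[:,2]<205)]; print("screw",len(s),np.median(s,0),s.min(0),s.max(0)); r=np.median(s[:,:2],0)-ax; print("rel wide axle bracket frame",r@ex,r@ey)
t0=load("top0.npz");W=world_depth(t0);q=W.reshape(-1,3); s=q[(q[:,0]>445)&(q[:,0]<520)&(q[:,1]>65)&(q[:,1]<135)&(q[:,2]>175)&(q[:,2]<205)]; print(len(s),np.median(s,0) if len(s) else 0)
from plant import bot
o=bot.get_obs(); print(o["tool_pos"],np.degrees(o["tcp_rot"]),o["contact_force"],o["grip_width"])
E
```

```text
60 [445.5  39.8] min clear 23.0 [525. -55. 303.]
   below 300 23.1
   below 340 23.0
45 [460.   43.7] min clear 15.2 [532. -49. 332.]
   below 300 19.5
   below 340 15.2
20 [484.2  50.1] min clear 8.7 [544. -41. 365.]
   below 300 19.5
   below 340 11.9
0 [503.5  55.2] min clear 8.7 [544. -41. 365.]
   below 300 19.5
   below 340 11.9
screw 239 [469.04170039 103.8990701  195.33528349] [462.57176585  97.55326504 175.29410667] [473.10619011 107.71939932 197.740438  ]
rel wide axle bracket frame -72.68485489771136 55.92139017826617
42 [467.17195508 102.37366271 194.35051148]
[477.95719752 197.27329342 278.16320443] [-1.79855173e+02 -5.71906332e-03  1.23408847e+02] [ 0.92881094  0.10311279 -1.24519533] 28.586408707287422
```

Emit:
servo_tool:
  angular:
    - [0,0,7]
    - [0,0,14]
    - [0,0,21]
    - [0,0,28]
    - [0,0,35]
    - [0,0,42]
    - [0,0,49]
    - [0,0,56]
    - [0,0,63]
    - [0,0,70]
  slide:
    - [-8,-20,0]
    - [-16,-40,0]
    - [-22,-65,0]
    - [-28,-90,0]
    - [-32,-115,0]
    - [-35,-135,0]
    - [-35,-150,0]
    - [-35,-160,0]
    - [-35,-160,0]
    - [-35,-160,0]
  grip: [-1,-1,-1,-1,-1,-1,-1,-1,-1,-1]

```text
time: 13.22
tool_pos: [444.1, 39.2, 278.1]
tcp_rot: [3.141, -0.002, -2.908]
contact_force: [-0.6, -0.3, -1.5]
grip_width: 29.2
```

Emit:
servo_tool:
  angular:
    - [0,0,1.6]
    - [0,0,1.6]
    - [0,0,1.6]
  slide:
    - [0,0,-10]
    - [0,0,-20]
    - [0,0,-20]
  grip: [-1,-1,-1]

```text
time: 13.47
tool_pos: [443.2, 39.9, 256.6]
tcp_rot: [3.14, -0.004, -2.885]
contact_force: [1.3, 0.4, -1.8]
grip_width: 29.2
```

```bash
python3 - <<'E'
from h import *
from plant import bot
o,c=wcap(bot,"w7"); print(o["time"],o["tool_pos"],np.degrees(o["tcp_rot"]),o["joint_positions"].round(2),o["grip_width"],o["contact_force"])
s=bot.capture("side"); np.savez("s7.npz",**s); cv2.imwrite("pics/s7c.png",cv2.resize(s["img"][160:350,220:420],None,fx=3.1,fy=3.1,interpolation=cv2.INTER_CUBIC))
t=bot.capture("top"); np.savez("t7.npz",**t); cv2.imwrite("pics/t7c.png",cv2.resize(t["img"][150:320,320:470],None,fx=3.4,fy=3.4,interpolation=cv2.INTER_CUBIC))
E
```

```text
13.4667 [443.15088961  39.9024958  256.56014014] [ 179.89099843   -0.25774798 -165.27261682] [-0.08  0.17  1.67  0.    1.3  -1.91] 29.244234999871683 [ 1.28635477  0.36830616 -1.83627335]
```

View pics/w7.png

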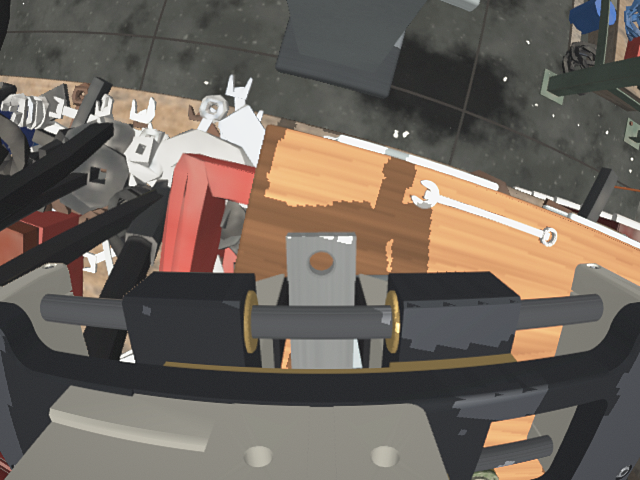

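View pics/s7c.png

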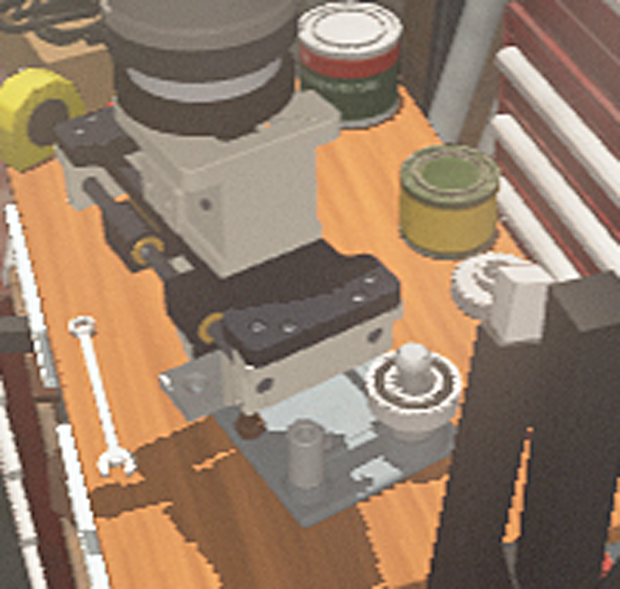

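View pics/t7c.png

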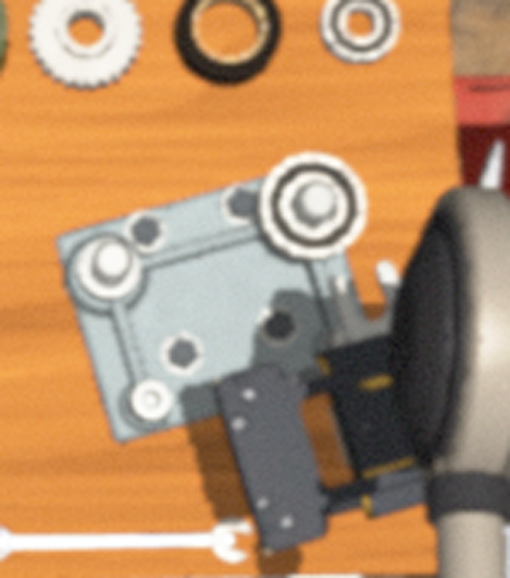

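```bash
python3 - <<'E'
from h import *
from plant import bot
o,c=wcap(bot,"w8"); print(o["tool_pos"],np.degrees(o["tcp_rot"]),o["contact_force"])
W=wcloud(c); hsv=cv2.cvtColor(c["img"],cv2.COLOR_BGR2HSV)
q=W[236:300,292:352].reshape(-1,3); q=q[(q[:,2]>o["tool_pos"][2]-5)&(q[:,2]<o["tool_pos"][2]+20)]
for _ in range(6):
    A=np.c_[q[:,:2]-o["tool_pos"][:2],np.ones(len(q))]; s=np.linalg.lstsq(A,q[:,2],rcond=None)[0]; r=q[:,2]-A@s; q=q[abs(r)<max(.5,2*r.std())]
ex=np.array([np.cos(np.radians(14.8)),np.sin(np.radians(14.8))]);ey=np.array([-ex[1],ex[0]])
print("plane",s,len(q),r.std(),"pitch along ex deg",np.degrees(s[:2]@ex),"roll",np.degrees(s[:2]@ey),"top z at tcp rel",s[2]-o["tool_pos"][2])
zt=s[2]
m=((hsv[...,1]<40)&(hsv[...,2]>60)).astype(np.uint8)
m=np.zeros((480,640),np.uint8); m[236:300,275:370]=(abs(W[236:300,275:370,2]-(zt+(W[236:300,275:370,:2]-o["tool_pos"][:2])@s[:2]))<2.5)
cv2.imwrite("pics/m8.png",cv2.resize((m*255)[220:310,270:375],None,fx=5,fy=5))
g=cv2.cvtColor(c["img"],cv2.COLOR_BGR2GRAY)
cv2.imwrite("pics/w8c.png",cv2.resize(c["img"][220:345,260:380],None,fx=4.7,fy=4.7,interpolation=cv2.INTER_CUBIC))
E
```

```text
[444.5238884   39.84684361 258.80694407] [ 1.79979740e+02 -2.50793037e-02 -1.65271779e+02] [ 0.17838599 -0.45867315 -1.93836814]
plane [-5.37519064e-03 -2.42830762e-03  2.62914691e+02] 2979 0.4753685494178397 pitch along ex deg -0.33329876863302976 roll -0.05584476129210079 top z at tcp rel 4.107747374030794
```

View pics/w8c.png

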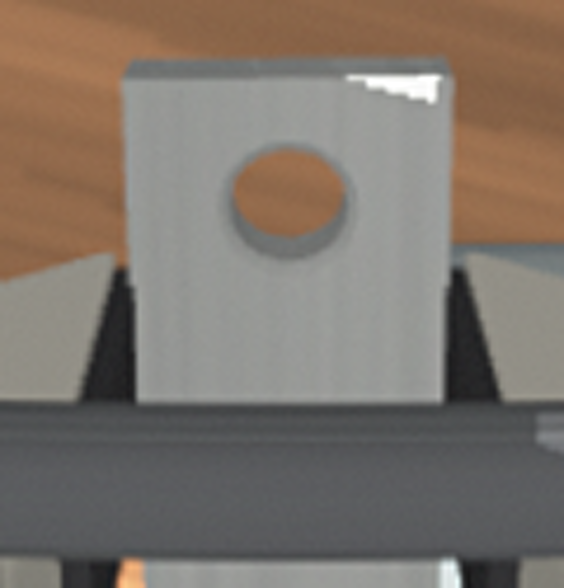

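View pics/m8.png

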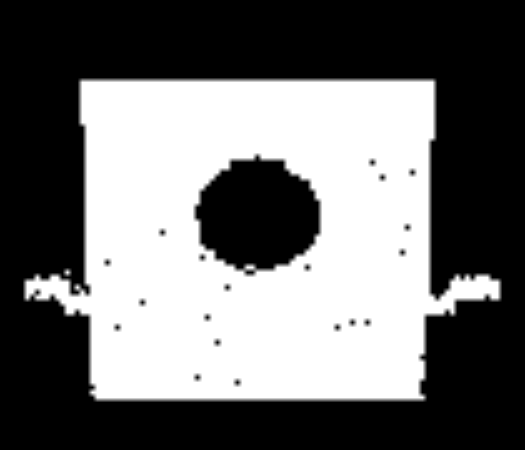

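```bash
python3 - <<'E'
from h import *
c=load("w8.npz"); tcp=np.array([444.52,39.85])
zt=263
h=wray(c,321.7,262.6,zt)[:2]
def px(x,y): return (260+x/4.7-.4,220+y/4.7-.4)
L=[wray(c,*px(124,85),zt)[:2],wray(c,*px(136,395),zt)[:2]];R=[wray(c,*px(452,85),zt)[:2],wray(c,*px(445,395),zt)[:2]]
for a in(L,R): d=a[1]-a[0]; print("yaw",np.degrees(np.arctan2(d[1],d[0])))
print("widths",np.linalg.norm(L[0]-R[0]),np.linalg.norm(L[1]-R[1]))
a=np.radians(14.75);ex=np.array([np.cos(a),np.sin(a)]);ey=np.array([-ex[1],ex[0]])
print("hole",h,"rel tcp along ex,ey",(h-tcp)@ex,(h-tcp)@ey)
slot=h+70*ex; print("slot",slot,"to axle",np.array([553.6,68.5])-slot,(np.array([553.6,68.5])-slot)@ex,(np.array([553.6,68.5])-slot)@ey)
print("hole to boss",np.array([485.8,51.2])-h)
t=load("t7.npz"); print("top fork tips px->",[ray(t,320+x/3.4,150+y/3.4,263) for x,y in((338,283),(386,266))])
E
```

```text
yaw 15.251355851809922
yaw 15.07062265964683
widths 29.776985143707865 29.68033243739945
hole [427.07327622  36.08345315] rel tcp along ex,ey -17.830753539914944 0.7995460293586086
slot [494.76649195  53.90558953] to axle [58.83350805 14.59441047] 60.610470372736245 -0.8656603897330929
hole to boss [58.72672378 15.11654685]
top fork tips px-> [array([505.96867602,  67.18386454, 263.        ]), array([513.34872614,  44.66475199, 263.        ])]
```

Emit:
servo_tool:
  angular:
    - [0,0,0]
    - [0,0,0]
    - [0,0,0]
    - [0,0,0]
    - [0,0,0]
    - [0,0,0]
    - [0,0,0]
  slide:
    - [12.2,2.7,0]
    - [12.2,2.7,-20]
    - [12.2,2.7,-38]
    - [12.2,2.7,-50]
    - [12.2,2.7,-58.5]
    - [12.2,2.7,-58.5]
    - [12.2,2.7,-58.5]
  grip: [-1,-1,-1,-1,-1,-1,-1]

```text
time: 14.25
tool_pos: [457.0, 42.5, 200.6]
tcp_rot: [3.142, 0.0, -2.884]
contact_force: [0.7, -1.3, -1.6]
grip_width: 29.3
```

```bash
python3 - <<'E'
from h import *
from plant import bot
o=bot.get_obs(); print(o["time"],o["tool_pos"],np.degrees(o["tcp_rot"]),o["contact_force"])
s=bot.capture("side"); np.savez("s9.npz",**s); cv2.imwrite("pics/s9c.png",cv2.resize(s["img"][210:340,260:400],None,fx=4.5,fy=4.5,interpolation=cv2.INTER_CUBIC))
t=bot.capture("top"); np.savez("t9.npz",**t); cv2.imwrite("pics/t9c.png",cv2.resize(t["img"][180:270,370:450],None,fx=6,fy=6,interpolation=cv2.INTER_CUBIC))
W=world_depth(t)
for x,y in((400,228),(404,226)): print(W[y,x])
E
```

```text
14.25 [457.01635546  42.47309115 200.61226316] [ 1.79998113e+02  1.23699805e-02 -1.65262653e+02] [ 0.6572036  -1.29546492 -1.62671783]
[530.14619683  80.17416535 150.85693169]
[533.15515005  73.40961096 153.59928122]
```

View pics/s9c.png

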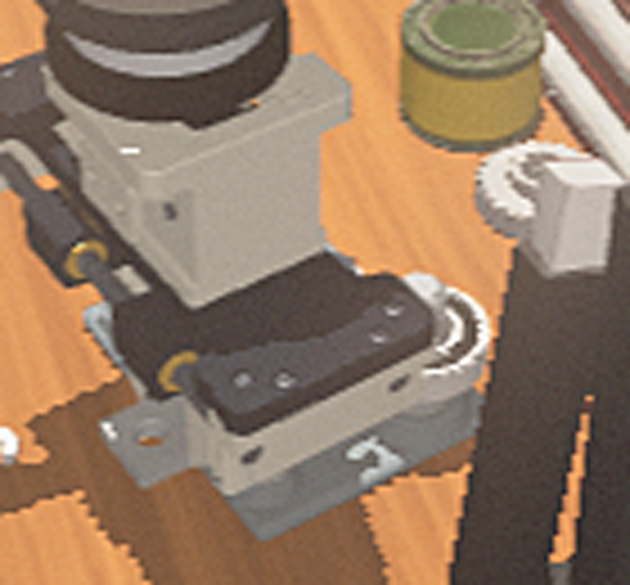

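View pics/t9c.png

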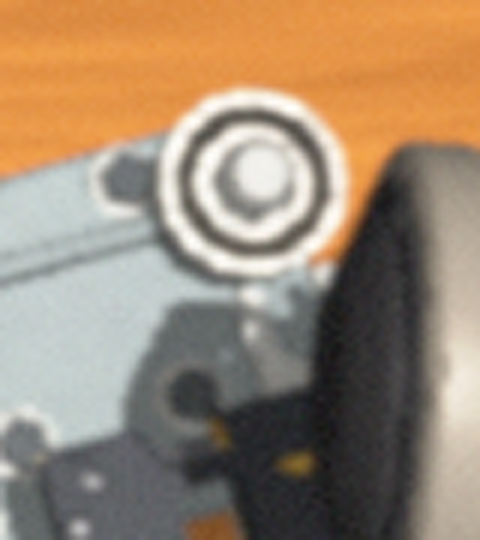

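```bash
python3 - <<'E'
from h import *
t=load("t9.npz"); a=np.radians(14.75);ex=np.array([np.cos(a),np.sin(a)]);ey=np.array([-ex[1],ex[0]])
cv2.imwrite("pics/t9d.png",cv2.resize(t["img"][215:250,395:435],None,fx=18,fy=16,interpolation=cv2.INTER_CUBIC))
for x,y in((250,285),(322,263)):
    p=ray(t,370+x/6-.4,180+y/6-.4,204)[:2]; r=p-np.array([553.5,67.4]); print(p,r@ex,r@ey)
W=world_depth(t); q=W[215:245,400:430].reshape(-1,3); q=q[(q[:,2]>199)&(q[:,2]<209)]; r=(q[:,:2]-[553.5,67.4]); print(len(q),np.c_[r@ex,r@ey,q[:,2]].round(1)[:60])
E
```

```text
[524.0138188   69.37570504] -28.011473436094537 9.417836713854483
[529.73503097  49.02380216] -27.660432563127298 -11.720020078086248
110 [[-8.700e+00  1.800e+00  2.023e+02]
 [-9.500e+00  8.000e-01  2.053e+02]
 [-1.020e+01 -2.000e-01  2.082e+02]
 [-2.810e+01 -9.100e+00  2.053e+02]
 [-2.830e+01 -1.140e+01  2.022e+02]
 [-2.890e+01 -1.260e+01  2.040e+02]
 [-2.960e+01 -8.800e+00  2.044e+02]
 [-3.020e+01 -1.020e+01  2.051e+02]
 [-3.070e+01 -1.170e+01  2.057e+02]
 [-3.110e+01 -8.800e+00  2.023e+02]
 [-3.170e+01 -9.800e+00  2.050e+02]
 [-3.280e+01 -7.900e+00  2.040e+02]
 [-3.350e+01 -8.900e+00  2.066e+02]
 [-2.850e+01  1.370e+01  2.049e+02]
 [-2.870e+01  1.150e+01  2.019e+02]
 [-2.930e+01  1.010e+01  2.033e+02]
 [-3.000e+01  9.100e+00  2.062e+02]
 [-2.990e+01  1.370e+01  2.022e+02]
 [-3.030e+01  1.200e+01  2.022e+02]
 [-3.090e+01  1.080e+01  2.040e+02]
 [-3.140e+01  9.100e+00  2.036e+02]
 [-3.180e+01  1.490e+01  2.060e+02]
 [-3.200e+01  1.280e+01  2.035e+02]
 [-3.270e+01  1.180e+01  2.064e+02]
 [-3.340e+01  1.050e+01  2.083e+02]
 [-3.340e+01  7.800e+00  2.028e+02]
 [-3.310e+01  1.460e+01  2
[... 498 characters left out ...]
+00  2.027e+02]
 [-3.850e+01  1.500e+01  2.044e+02]
 [-3.890e+01  1.320e+01  2.036e+02]
 [-3.930e+01  1.150e+01  2.029e+02]
 [-4.020e+01  8.100e+00  2.022e+02]
 [-3.980e+01  1.450e+01  1.996e+02]
 [-4.050e+01  1.360e+01  2.028e+02]
 [-4.110e+01  1.250e+01  2.054e+02]
 [-4.160e+01  1.090e+01  2.055e+02]
 [-4.180e+01  8.700e+00  2.025e+02]
 [-4.230e+01  1.470e+01  2.061e+02]
 [-4.260e+01  1.260e+01  2.038e+02]
 [-4.330e+01  1.170e+01  2.069e+02]
 [-4.360e+01  9.500e+00  2.043e+02]
 [-4.410e+01  8.000e+00  2.048e+02]
 [-4.390e+01  1.510e+01  2.057e+02]
 [-4.430e+01  1.330e+01  2.047e+02]
 [-4.470e+01  1.170e+01  2.047e+02]
 [-4.520e+01  1.020e+01  2.053e+02]
 [-4.550e+01  8.100e+00  2.029e+02]]
```

View pics/t9d.png

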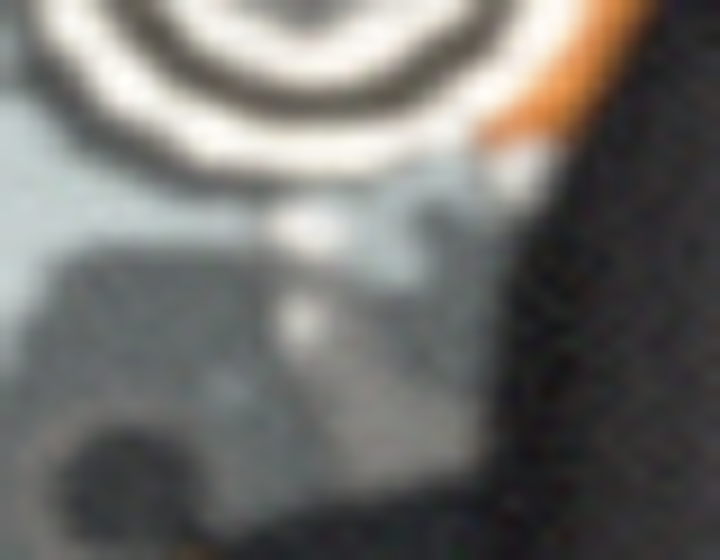

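Emit:
servo_tool:
  angular:
    - [0,0,0]
    - [0,0,0]
    - [0,0,0]
    - [0,0,0]
    - [0,0,0]
    - [0,0,0]
  slide:
    - [5.8,1.5,0]
    - [11.6,3.1,0]
    - [17.4,4.6,0]
    - [23.2,6.1,0]
    - [29,7.6,0]
    - [29,7.6,0]
  grip: [-1,-1,-1,-1,-1,-1]

```text
time: 14.85
tool_pos: [487.1, 50.3, 200.2]
tcp_rot: [-3.142, 0.001, -2.884]
contact_force: [0.3, -0.2, -1.4]
grip_width: 29.5
```

Emit:
servo_tool:
  angular:
    - [0,0,0]
    - [0,0,0]
    - [0,0,0]
    - [0,0,0]
    - [0,0,0]
    - [0,0,0]
  slide:
    - [3,0.8,0]
    - [6,1.6,0]
    - [9,2.3,0]
    - [11.6,3.1,0]
    - [13.5,3.6,0]
    - [13.5,3.6,0]
  grip: [-1,-1,-1,-1,-1,-1]

```text
time: 15.35
tool_pos: [499.6, 53.7, 200.2]
tcp_rot: [3.142, 0.0, -2.884]
contact_force: [0.0, 0.3, -1.3]
grip_width: 29.2
```

Emit:
servo_tool:
  angular:
    - [0,0,0]
    - [0,0,0]
    - [0,0,0]
    - [0,0,0]
    - [0,0,0]
  slide:
    - [0,0,-0.5]
    - [0,0,-1]
    - [0,0,-1.5]
    - [0,0,-1.5]
    - [0,0,-1.5]
  grip: [-1,-1,-1,-1,-1]

```text
time: 15.77
tool_pos: [499.2, 53.7, 198.7]
tcp_rot: [3.141, -0.0, -2.884]
contact_force: [-0.5, 0.3, -1.7]
grip_width: 29.1
```

Emit:
servo_tool:
  angular:
    - [0,0,0]
    - [0,0,0]
    - [0,0,0]
    - [0,0,0]
  slide:
    - [0,0,-0.4]
    - [0,0,-0.8]
    - [0,0,-0.8]
    - [0,0,-0.8]
  grip: [-1,-1,-1,-1]

```text
time: 16.1
tool_pos: [499.3, 53.6, 198.1]
tcp_rot: [3.142, 0.0, -2.884]
contact_force: [0.4, -0.8, 0.3]
grip_width: 29.2
```

Emit:
servo_tool:
  angular:
    - [0,0,0]
    - [0,0,0]
    - [0,0,0]
    - [0,0,0]
  slide:
    - [1,0.3,0]
    - [2,0.5,0]
    - [3,0.8,0]
    - [3,0.8,0]
  grip: [-1,-1,-1,-1]

```text
time: 16.43
tool_pos: [502.5, 54.5, 198.0]
tcp_rot: [3.142, 0.0, -2.884]
contact_force: [-0.8, 0.0, -0.0]
grip_width: 29.0
```

Emit:
servo_tool:
  angular:
    - [0,0,0]
    - [0,0,0]
    - [0,0,0]
    - [0,0,0]
  slide:
    - [0.7,0.2,0]
    - [1.4,0.4,0]
    - [2,0.5,0]
    - [2,0.5,0]
  grip: [-1,-1,-1,-1]

```text
time: 16.77
tool_pos: [502.7, 54.6, 197.7]
tcp_rot: [3.141, -0.004, -2.884]
contact_force: [-8.3, -1.7, 4.3]
grip_width: 29.4
```

Emit:
servo_tool:
  angular:
    - [0,0,0]
    - [0,0,0]
    - [0,0,0]
    - [0,0,0]
  slide:
    - [0.4,0.1,-0.5]
    - [0.8,0.2,-1]
    - [0.8,0.2,-1]
    - [0.8,0.2,-1]
  grip: [-1,-1,-1,-1]

```text
time: 17.1
tool_pos: [502.7, 54.6, 197.5]
tcp_rot: [3.142, -0.005, -2.884]
contact_force: [-12.4, -3.3, 11.7]
grip_width: 29.1
```

```bash
python3 - <<'E'
from h import *
from plant import bot
o,c=wcap(bot,"w10"); print(o["time"],o["tool_pos"],np.degrees(o["tcp_rot"]),o["contact_force"],o["moment"],o["grip_width"])
W=wcloud(c); tcp=o["tool_pos"]
ex=np.array([np.cos(np.radians(14.75)),np.sin(np.radians(14.75))]);ey=np.array([-ex[1],ex[0]])
q=W[236:300,292:352].reshape(-1,3); q=q[(q[:,2]>tcp[2]-3)&(q[:,2]<tcp[2]+14)]
for _ in range(6):
    A=np.c_[q[:,:2]-tcp[:2],np.ones(len(q))]; s=np.linalg.lstsq(A,q[:,2],rcond=None)[0]; r=q[:,2]-A@s; q=q[abs(r)<max(.5,2*r.std())]
print("pitch",np.degrees(s[:2]@ex),"roll",np.degrees(s[:2]@ey),"top z",s[2])
cv2.imwrite("pics/w10c.png",cv2.resize(c["img"][220:345,260:380],None,fx=4.7,fy=4.7,interpolation=cv2.INTER_CUBIC))
s=bot.capture("side"); np.savez("s10.npz",**s); cv2.imwrite("pics/s10c.png",cv2.resize(s["img"][210:340,260:400],None,fx=4.5,fy=4.5,interpolation=cv2.INTER_CUBIC))
t=bot.capture("top"); np.savez("t10.npz",**t); cv2.imwrite("pics/t10c.png",cv2.resize(t["img"][180:270,370:450],None,fx=6,fy=6,interpolation=cv2.INTER_CUBIC))
E
```

```text
17.1 [502.74439735  54.63187641 197.50983252] [ 179.99504971   -0.28802449 -165.25186624] [-12.41242913  -3.27607919  11.68819619] [-0.43410792  1.92420518 -0.06609006] 29.076510172714016
pitch 0.9979767072228461 roll -0.06774468506148264 top z 201.65862546950234
```

View pics/w10c.png

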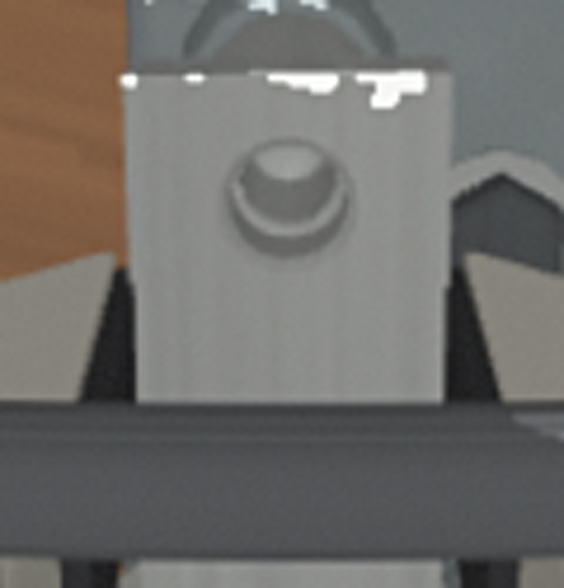

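View pics/s10c.png

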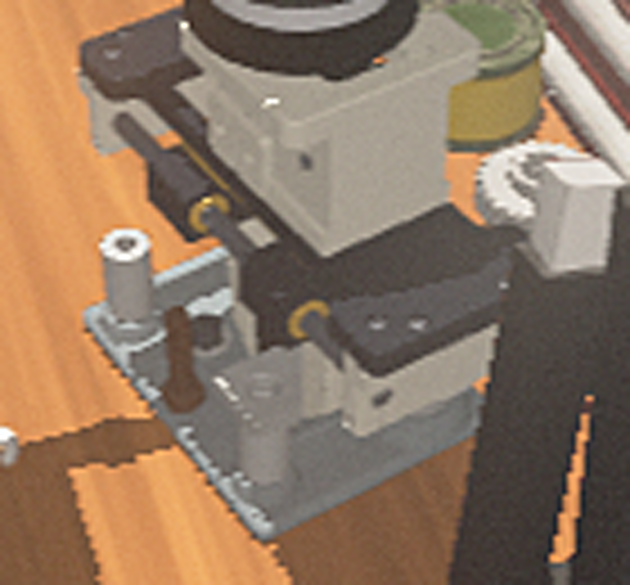

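View pics/t10c.png

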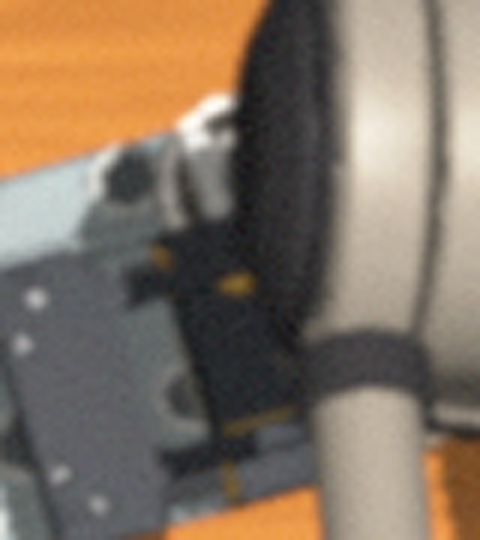

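Emit:
servo_tool:
  angular:
    - [0,0,0]
    - [-0.15,0.6,0]
    - [-0.3,1.15,0]
    - [-0.3,1.15,0]
    - [-0.3,1.15,0]
  slide:
    - [0,0,0.5]
    - [0,0,1]
    - [0,0,1]
    - [0,0,1]
    - [0,0,1]
  grip: [-1,-1,-1,-1,-1]

```text
time: 17.67
tool_pos: [502.7, 54.7, 197.7]
tcp_rot: [3.141, -0.027, -2.884]
contact_force: [-10.1, -3.5, 5.3]
grip_width: 29.5
```

```bash
cat > chk.py <<'E'
from h import *
from plant import bot
import sys
o,c=wcap(bot,sys.argv[1]); print(o["time"],o["tool_pos"].round(2),np.degrees(o["tcp_rot"]).round(2),o["contact_force"].round(1),o["moment"].round(2),o["grip_width"])
W=wcloud(c); tcp=o["tool_pos"]
ex=np.array([np.cos(np.radians(14.75)),np.sin(np.radians(14.75))]);ey=np.array([-ex[1],ex[0]])
q=W[236:300,292:352].reshape(-1,3); q=q[(q[:,2]>tcp[2]-3)&(q[:,2]<tcp[2]+14)]
for _ in range(6):
    A=np.c_[q[:,:2]-tcp[:2],np.ones(len(q))]; s=np.linalg.lstsq(A,q[:,2],rcond=None)[0]; r=q[:,2]-A@s; q=q[abs(r)<max(.5,2*r.std())]
print("pitch",np.degrees(s[:2]@ex),"roll",np.degrees(s[:2]@ey),"top z",s[2])
# lower piece of the plate below the bar
q=W[342:362,296:344].reshape(-1,3); q=q[(q[:,2]>tcp[2]-3)&(q[:,2]<tcp[2]+14)]
print("near fork part",len(q),np.median(q,0) if len(q) else 0, "x rel tcp",(np.median(q[:,:2],0)-tcp[:2])@ex if len(q) else 0)
E
python3 chk.py w11
```

```text
17.6667 [502.71  54.67 197.7 ] [ 179.97   -1.53 -165.25] [-10.1  -3.5   5.3] [-0.45  1.42 -0.03] 29.480806028068045
pitch 0.853170047000715 roll 0.03244770090183867 top z 201.8293651755401
near fork part 953 [528.38546525  61.13736509 202.24061076] x rel tcp 26.47156815522455
```

Emit:
servo_tool:
  angular:
    - [0,0,0]
    - [0,0,0]
    - [-0.2,0.75,0]
    - [-0.4,1.45,0]
    - [-0.4,1.45,0]
    - [-0.4,1.45,0]
  slide:
    - [-2,-0.5,0]
    - [-2,-0.5,1.8]
    - [-2,-0.5,1.8]
    - [-2,-0.5,1.8]
    - [-2,-0.5,1.8]
    - [-2,-0.5,1.8]
  grip: [-1,-1,-1,-1,-1,-1]

```text
time: 18.22
tool_pos: [502.7, 54.6, 199.5]
tcp_rot: [-3.142, -0.049, -2.884]
contact_force: [-4.7, -1.5, 1.3]
grip_width: 29.4
```

```bash
python3 chk.py w12
```

```text
18.2167 [502.66  54.58 199.5 ] [-180.     -2.83 -165.26] [-4.7 -1.5  1.3] [-0.15  0.65 -0.05] 29.41456378206925
pitch -1.0578964427217732 roll -0.2939357684611011 top z 203.59504306454158
near fork part 956 [528.5095301   61.18529396 203.15728308] x rel tcp 26.67427256230829
```

Emit:
servo_tool:
  angular:
    - [0,0,0]
    - [0,0,0]
    - [0,0,0]
  slide:
    - [0,0,-0.3]
    - [0,0,-0.5]
    - [0,0,-0.5]
  grip: [-1,-1,-1]

```text
time: 18.52
tool_pos: [502.7, 54.6, 199.1]
tcp_rot: [-3.141, -0.049, -2.884]
contact_force: [-6.2, -1.7, 2.1]
grip_width: 29.3
```

```bash
python3 chk.py w13
```

```text
18.5167 [502.67  54.58 199.13] [-179.99   -2.8  -165.26] [-6.2 -1.7  2.1] [-0.11  0.66 -0.05] 29.26943149126698
pitch -0.7400016948896665 roll -0.06433157963646839 top z 203.25661133005767
near fork part 956 [528.48266675  61.15168951 202.9295122 ] x rel tcp 26.632836565970017
```

Emit:
servo_tool:
  angular:
    - [0,0,0]
    - [0,0,0]
    - [0,0,0]
  slide:
    - [0,0,-0.2]
    - [0,0,-0.4]
    - [0,0,-0.4]
  grip: [-1,-1,-1]

```text
time: 18.82
tool_pos: [502.6, 54.6, 198.8]
tcp_rot: [-3.141, -0.049, -2.884]
contact_force: [-5.2, -1.2, 3.5]
grip_width: 29.5
```

```bash
python3 chk.py w14
```

```text
18.8167 [502.63  54.59 198.77] [-179.99   -2.81 -165.26] [-5.2 -1.2  3.5] [-0.1   0.67  0.02] 29.45795051145569
pitch -0.4463375888940982 roll -0.11086070371080532 top z 202.86669793109075
near fork part 954 [528.34825402  61.12042055 202.74258977] x rel tcp 26.534063629547
```

Emit:
servo_tool:
  angular:
    - [0,0,0]
    - [0,0,0]
    - [0,0,0]
    - [0,0,0]
  slide:
    - [0.5,0.1,-0.1]
    - [1,0.3,-0.2]
    - [1.5,0.4,-0.2]
    - [1.5,0.4,-0.2]
  grip: [-1,-1,-1,-1]

```text
time: 19.2
tool_pos: [502.8, 54.7, 198.3]
tcp_rot: [3.141, -0.052, -2.884]
contact_force: [-9.1, -2.8, 4.7]
grip_width: 29.4
```

```bash
python3 chk.py w15
```

```text
19.2 [502.79  54.67 198.3 ] [ 179.99   -3.01 -165.26] [-9.1 -2.8  4.7] [-0.39  1.47 -0.02] 29.38892544408985
pitch 0.11189379455961777 roll 0.0018495413652267663 top z 202.42133567217337
near fork part 957 [528.39825418  61.20157027 202.4504142 ] x rel tcp 26.427657395083767
```

Emit:
servo_tool:
  angular:
    - [0,0,0]
    - [-0.15,0.5,0]
    - [-0.25,1,0]
    - [-0.25,1,0]
    - [-0.25,1,0]
  slide:
    - [0,0,0.4]
    - [0,0,0.4]
    - [0,0,0.4]
    - [0,0,0.4]
    - [0,0,0.4]
  grip: [-1,-1,-1,-1,-1]

```text
time: 19.67
tool_pos: [502.8, 54.7, 198.6]
tcp_rot: [3.141, -0.071, -2.884]
contact_force: [-9.6, -2.9, 3.7]
grip_width: 29.6
```

```bash
python3 chk.py w16
```

```text
19.6667 [502.84  54.73 198.58] [ 179.97   -4.04 -165.25] [-9.6 -2.9  3.7] [-0.3   1.3   0.07] 29.55259927214236
pitch -0.24696442774509741 roll -0.17430692277695956 top z 202.72754531343762
near fork part 955 [528.49147829  61.1856464  202.61708052] x rel tcp 26.448473598205066
```

```bash
python3 - <<'E'
from h import *
c=load("w6.npz");W=wcloud(c)
d=-np.array([np.cos(np.radians(67)),np.sin(np.radians(67))]); n=np.array([-d[1],d[0]])
for nm,(v0,v1,u0,u1),z in (("plate",(197,285,305,337),(144,152)),("wood",(200,290,240,400),(136,143))):
    q=W[v0:v1,u0:u1].reshape(-1,3); q=q[(q[:,2]>z[0])&(q[:,2]<z[1])]; A=np.c_[q[:,:2]-q[:,:2].mean(0),np.ones(len(q))]
    for _ in range(4):
        s=np.linalg.lstsq(A,q[:,2],rcond=None)[0]; r=q[:,2]-A@s; k=abs(r)<2*r.std()+.2; q=q[k];A=A[k]
    print(nm,len(q),np.degrees(s[:2]@d),np.degrees(s[:2]@n),s[2])
# current image: bracket plate plane z=150, in w16
c=load("w16.npz");W=wcloud(c); ex=np.array([np.cos(np.radians(14.75)),np.sin(np.radians(14.75))]);ey=np.array([-ex[1],ex[0]])
for nm,z in(("wood",(137,143)),("cast",(147.5,152.5))):
    q=W[:300].reshape(-1,3); q=q[(q[:,2]>z[0])&(q[:,2]<z[1])&(q[:,0]>350)&(q[:,0]<600)&(q[:,1]>-15)&(q[:,1]<250)]; A=np.c_[q[:,:2]-q[:,:2].mean(0),np.ones(len(q))]
    for _ in range(4):
        s=np.linalg.lstsq(A,q[:,2],rcond=None)[0]; r=q[:,2]-A@s; k=abs(r)<2*r.std()+.2; q=q[k];A=A[k]
    print(nm,len(q),np.degrees(s[:2]@ex),np.degrees(s[:2]@ey),s[2])
cv2.imwrite("pics/w16c.png",cv2.resize(c["img"][220:345,260:380],None,fx=4.7,fy=4.7,interpolation=cv2.INTER_CUBIC))
cv2.imwrite("pics/w16.png",c["img"])
E
```

```text
plate 2491 0.10133470328183301 -0.007328280865648112 147.62582454550721
wood 9727 -0.028815028873630345 -0.03184818916068816 139.6211252032279
wood 55583 -0.03307042822948014 0.04752921179708851 139.67875954877417
cast 5980 1.365531527039578 0.01778597111930952 149.54541077502634
```

View pics/w16c.png

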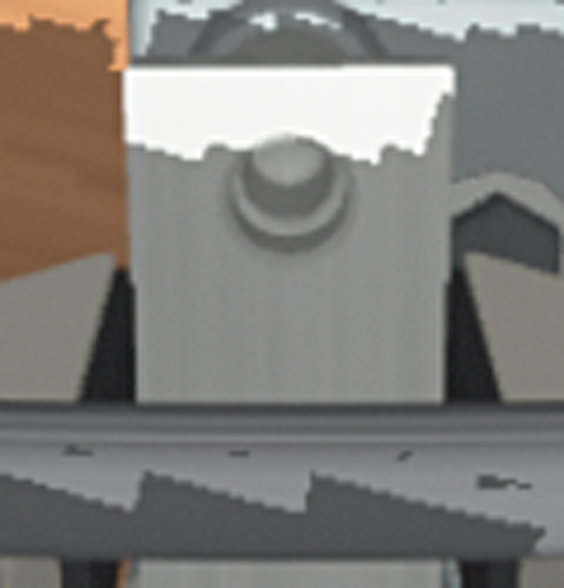

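Emit:
servo_tool:
  angular:
    - [0,0,0]
    - [0,0,0]
    - [0,0,0]
    - [0,0,0]
  slide:
    - [0,0,-0.1]
    - [0,0,-0.25]
    - [0,0,-0.25]
    - [0,0,-0.25]
  grip: [-1,-1,-1,-1]

```text
time: 20.05
tool_pos: [502.8, 54.8, 198.5]
tcp_rot: [3.141, -0.07, -2.884]
contact_force: [-9.4, -3.0, 4.1]
grip_width: 29.4
```

```bash
python3 chk.py w17
```

```text
20.05 [502.84  54.76 198.46] [ 179.97   -4.02 -165.25] [-9.4 -3.   4.1] [-0.3   1.35 -0.02] 29.42637758555391
pitch -0.09302338552427175 roll 0.009679264447202176 top z 202.61360436633404
near fork part 955 [528.30526142  61.29025274 202.56680252] x rel tcp 26.287075245113986
```

Emit:
servo_tool:
  angular:
    - [0,0,0]
    - [0,0,0]
    - [0,0,0]
    - [0,0,0]
  slide:
    - [0,0,-0.1]
    - [0,0,-0.2]
    - [0,0,-0.2]
    - [0,0,-0.2]
  grip: [-1,-1,-1,-1]

```text
time: 20.43
tool_pos: [502.9, 54.8, 198.3]
tcp_rot: [3.141, -0.07, -2.884]
contact_force: [-9.2, -2.0, 4.7]
grip_width: 29.3
```

```bash
python3 chk.py w18; python3 chk.py w18b
```

```text
20.4333 [502.87  54.75 198.34] [ 179.97   -4.01 -165.26] [-9.2 -2.   4.7] [-0.29  1.4   0.01] 29.29485665490708
pitch 0.08539644864523328 roll -0.24747318777044325 top z 202.5052036512998
near fork part 955 [528.26969372  61.22792316 202.53776984] x rel tcp 26.20847874635443
20.4833 [502.85  54.79 198.33] [ 179.97   -4.02 -165.25] [-9.7 -1.7  4.3] [-0.23  1.4   0.  ] 29.383117489511164
pitch 0.050678270102102796 roll -0.049004753415486484 top z 202.48628464276567
near fork part 957 [528.30655123  61.21500535 202.50917492] x rel tcp 26.250497449845515
```

```bash
python3 - <<'E'
from h import *
c=load("w18b.npz")
im=c["img"]; cv2.imwrite("pics/w18c.png",cv2.resize(im[240:290,295:350],None,fx=11,fy=11,interpolation=cv2.INTER_CUBIC))
from plant import bot
t=bot.capture("top"); s=bot.capture("side")
cv2.imwrite("pics/s18.png",cv2.resize(s["img"][220:330,280:390],None,fx=5.4,fy=5.4,interpolation=cv2.INTER_CUBIC))
cv2.imwrite("pics/t18.png",cv2.resize(t["img"][190:270,385:435],None,fx=7,fy=7,interpolation=cv2.INTER_CUBIC))
E
```

```text
(no output)
```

View pics/w18c.png

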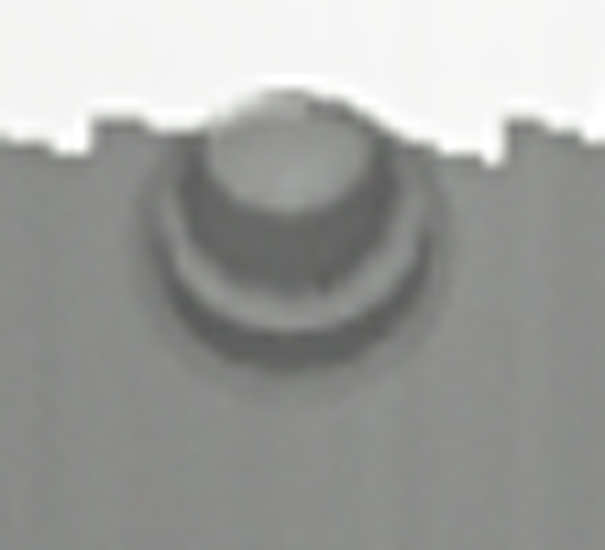

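View pics/s18.png

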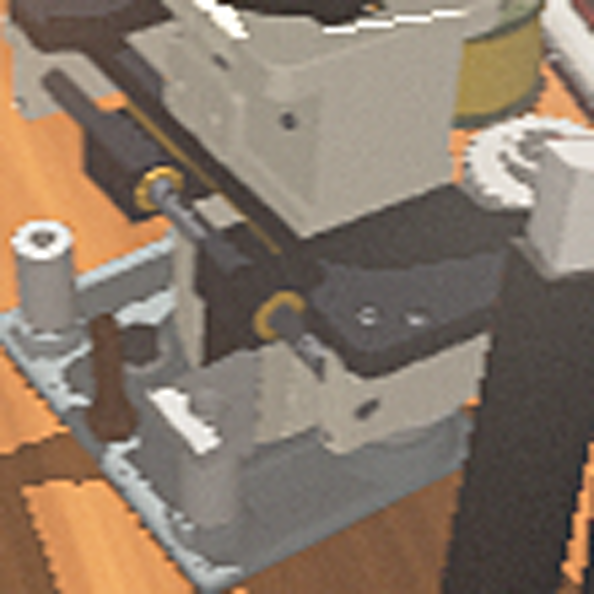

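View pics/t18.png

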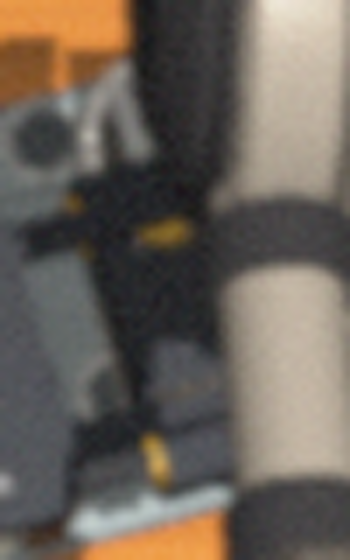

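```bash
python3 - <<'E'
from h import *
c=load("w18b.npz"); ex=np.array([np.cos(np.radians(14.8)),np.sin(np.radians(14.8))]);ey=np.array([-ex[1],ex[0]])
P=lambda x,y:(295+x/11-.45,240+y/11-.45)
b=wray(c,*P(293,368),202.6)[:2]-5*ex  # fork-side rim of plate hole -> centre
pl=wray(c,*P(178,150),193.6)[:2]; 
bb=wray(c,*P(291,297),193.6)[:2]-4.5*ex
print("hole",b,"boss",bb,"diff ex,ey",(b-bb)@ex,(b-bb)@ey)
ub=wray(c,*P(291,332),194.6)[:2]-5*ex; print("underside hole centre",ub,(ub-bb)@ex,(ub-bb)@ey)
print("slot vs axle(553.6,68.5):",(b+70*ex-np.array([553.6,68.5]))@ex,(b+70*ex-np.array([553.6,68.5]))@ey)
E
```

```text
hole [485.80523836  50.8908917 ] boss [485.7035916  50.7895875] diff ex,ey 0.12415219591288632 0.07197804025943688
underside hole centre [486.43756907  50.98123812] 0.7585829232479848 -0.002199122349095207
slot vs axle(553.6,68.5): -0.04373319152946596 0.2929865146016963
```

```bash
python3 - <<'E'
from plant import bot
o=bot.get_obs(); print(o["time"],o["contact_force"],o["grip_width"]); print(bot.close_job())
E
```

```text
20.6333 [-9.25136417 -2.30940784  3.47636188] 29.356813833765838
the job is handed in; nothing more can be done
None
```

I put the large bearing on the wide-necked axle, the robot's right-hand one. Its fork plate is now in the gap above it, gripped and pushed home, and I handed the job in at about 20.6 s of the 58 s.

- **Bearing:** fully seated. The side camera read its top at about 195 mm, as expected (140 + 55). I felt it land on the shoulder at about 8 N.
- **Screw hole:** over the tapped boss to within about 0.1 mm, measured from the hole's upper rim. A second reading, from its lower rim, came out 0.8 mm further along the plate.
- **Fork:** the slot is within 0.3 mm of the axle's axis. The plate is held against the neck with about 9–10 N.
- **Flatness:** the plate lies on the bearing with about 5–6 N down, its slope reading 0.05–0.1° (the reading it gave lying flat on the wood was 0.10°).

**What went wrong and was mended:** my first press-down went slightly too low. It tipped the tail toward the boss by about 1° and turned the plate a little in the grip. I raised the tool, re-levelled the plate by tilting the tool fork-down, and lowered it again. The tool therefore ends tilted about 4°, with the plate itself flat.

**Could not check:** at the end the gripper hid the fork from the side and top cameras. That it is home is judged from the hole's position and the contact force, not seen directly.

**Clearance:** the gripper was never meant to come closer than about 9 mm to the black stand beside the cabinet, and I saw no unexpected contact force. I touched nothing but the bearing and the plate.

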